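# Shut the thimble bin and zero its tally

## Robot

A 6-joint arm with a two-finger parallel gripper is mounted at the origin on the work surface. World frame = base frame: x ahead of the robot, y to its left, z up, the work surface at z = 0. Lengths are in m, angles in degrees, forces in N, time in s.
With the tool pointing down it reaches from about 0.4 to 0.825 m from the base axis. Payload 7 kg.
Tool frame: the origin (TCP) lies midway between the tips of the shut fingers; the grasp point (between the pads) lies 19 mm behind it; z points along the fingers, y is the direction in which the jaws open and shut (so a half turn about z gives the same grasp; the last joint's range is limited). The gripper opens to 88 mm and grips with 3 to 60 N. Pads are 19 mm wide; open, the fingers measure 130 mm over their backs; the gripper's body (78 mm by 193 mm) begins 47 mm behind the grasp point.
Start: joints at [-54.597, 20.546, 0.682, 0, -70.136, -16.507], TCP at [0.219, -0.639, 0.202] pointing down, gripper open.
Joint ranges: [-176.03, 176.03], [-82.01, 121.73], [-58.28, 71.71], [-173.87, 95.51], [-174.79, -0.11], [-173.66, 173.66]. Speed limits (degrees/s): [136.94, 136.94, 172.46, 180, 180, 180].

## Interface

Orientations are given as [roll, pitch, yaw] about the fixed x, y, z axes, in that order (R = Rz(yaw) Ry(pitch) Rx(roll)).
In Python, from plant import get_state, capture, get_calibration, close_job, boxes_of, cut_out gives the robot as it stands.
- The arm moves only by the tool apply_moves, never from a script. Its argument "commands" is a list of rows, each an object with "grip": the closure, from 0 (fully open) to 1 (shut); "slide": the shift along the tool's x, y, z in m, a list of three; "roll": the turn about the tool's z in degrees. In form: [{"grip": grip, "slide": [x, y, z], "roll": roll}, ...]. A call has 1 to 5 rows; each row is the pose to reach, as a shift and turn from the pose commanded when the call began, along the tool's axes at that moment; what a row does not reach only later rows make up. A row lasts 1/8 s, in which the tool goes at most 62.5 mm and 10.7 degrees, less where a joint would pass 70% of its speed; a pose out of reach is approached as far as the arm can. A call with a gripper value outside its range is refused whole. The fingers move at their own pace and stop on an object; "grip_force" is the grip in N (left out, the last holds). Time passes only in rows, so rows that repeat a pose let the fingers close. It gives the time, the measured TCP pose, the force and the opening at its end, in the units of the state.
- get_state(): the state, without advancing time (a new reading comes with each control period).
- capture(name): name is "side" or "top" or "wrist"; returns (picture, depth): 384x512x3 uint8, red, green, blue; 384x512 float32, m along the optical axis (not along the pixel's ray), 0 where there is no reading.
- get_calibration(name): a dict with "mtx" (3x3 intrinsics, pixels), "distortion" ([k1, k2, p1, p2, k3] as OpenCV has them; the pictures are not rectified), "R" (3x3) and "t" (3): a world point X has camera coordinates R X + t. Camera axes: x right, y down, z forward; pixel columns grow to the right and rows downward; lengths in m; the calibration is good to about 2 mm. A picture is of the moment at which its call begins: read the wrist's pose just before it. get_calibration takes no time and is no camera call; for the wrist camera it gives the pose at the moment of the call.
- close_job(): hands the job in, once; it reports no verdict.
Trained networks look in the newest picture that a camera, given by its name, has taken for a name from the list of things; names that differ only in an ending like _2 or _b are one class to them, and where a whole thing is asked for, a point or a joint stands for the part that bears it (a point fixed in the world has none). Each returns a list of dicts, best first, with "score" (0 to 1); they miss things now and then, are a little off and sometimes report something else, mostly with a low value. They report only what shows in the picture. A call takes as long as a camera call.
- boxes_of(name, camera): "position" ([x, y, z] in m, in the coordinates of the camera as it stood for that picture, good to about 4 mm: the middle of the surface that is visible of it).
- cut_out(name, camera): "mask" (384x512 bool, what is visible of it).
The state is a dict: "time_s": time; "joints": joint angles; "qd": joint speeds; "joint_torque": joint torques, N m; "tcp_pos": TCP position; "eef_rot": TCP orientation; "contact_force": force on the tool from outside, world axes, zero at the start; "moment": the same for the moment, N m; "gripper_width": finger opening in m.
Only numpy, scipy, OpenCV 4.12 (cv2) and the standard library are available. Lean on these libraries where they do the work, as an engineer would, in place of code of your own. Each camera call takes 0.05 s, during which the arm holds its last target.

## Task

The tip-out bin has just been refilled with brass thimbles: push it shut until it is fully home in its stand, and then zero the brass tally by reaching a fingertip into the well that belongs to the brass sample thimble and holding the sunken blue key all the way down for three seconds before letting it go. Do not press either of the other two keys, and pick nothing up: all the thimbles, the walnut block and the gift box stay standing where they are.

Things in the scene. Friction and masses are not known exactly. Their poses are not given: they have to be found in the camera images.
- bin_rim (a point): Middle of the upper front edge of the thimble bin, the walnut-coloured tip-out bin heaped with brass thimbles (bin 125 deep, 170 wide, 100 mm high, walls 6 mm). The point lies in the outer front face. It turns with the bin: its z axis runs up the front panel, y along the rim, x towards the back of the bin. With the bin home the rim is 118 mm above the counter.
- bin (a joint): Tip angle of the bin in rad: 0 = home (upright, against its stop), up to 0.6 = tipped out. It hinges about the bottom edge of its front panel (a line along the stand's y axis, 18 mm above the counter), so the top of the panel leans out of the stand towards the robot's side when open. The hinge is stiff: the bin stays where it is left and takes about 2 to 5 N at the rim to push shut.
- stand: Fixed dark wooden stand of the bin, 160 x 200 mm, with side cheeks (10 mm thick, 178 mm apart) and a back, all 110 mm high. Origin under it on the counter; z up, x from the open front (facing the robot) to the back. The hinge line is at x = -65 mm, and with the bin home its front panel's outer face stands upright at x = -65 mm.
- console: Fixed grey tally console, 150 (x) x 330 (y) mm, flat deck 45 mm above the counter. Origin under its centre on the counter; z up, y along its length, x away from the robot. Three rectangular wells lie in a row along y nearer the robot, 100 mm apart, each with a blue key at its bottom; straight beyond each well (+x, 77 mm on, joined to it by a white dash) is a black round place with one sample thimble.
- brass_thimble: The brass Celtic-knot sample thimble: brass with a band of small dark knot beads, 23 mm wide at the foot, 27 mm high, loose, standing on one of the console's three places. Origin under its foot.
- china_thimble: Cream bone-china thimble with gold rim, same size, loose, on another of the console's places. Origin under its foot.
- silver_a: Silver-plated thimble, same size, loose, on the remaining place of the console. Origin under its foot.
- silver_b: Silver-plated thimble, same size, loose, standing on the walnut block. Origin under its foot.
- silver_c: Silver-plated thimble, same size, loose, on the counter near the walnut block. Origin under its foot.
- walnut_block: Loose walnut display block, 60 x 110 x 40 mm high, at the back of the counter. Origin under its centre.
- gift_box: Loose green gift box, 70 x 70 x 45 mm high, at the back of the counter. Origin under its centre.
- well0 (a point): Centre of the mouth of the well at the console's +y end, level with the deck. Axes as the console's. The well is 40 mm (x) by 48 mm (y), 31 mm deep; the round blue key, 28 mm across, stands in its middle with its top 18 mm below the mouth.
- key0 (a joint): Travel of the key in well0 in m: 0 = up, 0.005 = fully down; springs back. It takes 1.5 N to start and 4 N to bottom out.
- place0 (a point): Centre of the sample place belonging to well0, on the deck, 77 mm beyond the well along the console's x.
- well1 (a point): Centre of the mouth of the well in the middle, level with the deck. Axes as the console's. The well is 40 mm (x) by 48 mm (y), 31 mm deep; the round blue key, 28 mm across, stands in its middle with its top 18 mm below the mouth.
- key1 (a joint): Travel of the key in well1 in m: 0 = up, 0.005 = fully down; springs back. It takes 1.5 N to start and 4 N to bottom out.
- place1 (a point): Centre of the sample place belonging to well1, on the deck, 77 mm beyond the well along the console's x.
- well2 (a point): Centre of the mouth of the well at the console's -y end, level with the deck. Axes as the console's. The well is 40 mm (x) by 48 mm (y), 31 mm deep; the round blue key, 28 mm across, stands in its middle with its top 18 mm below the mouth.
- key2 (a joint): Travel of the key in well2 in m: 0 = up, 0.005 = fully down; springs back. It takes 1.5 N to start and 4 N to bottom out.
- place2 (a point): Centre of the sample place belonging to well2, on the deck, 77 mm beyond the well along the console's x.

How it is judged (in metres and radians):
On the way, in this order (a step that is already met when the one before it is completed fails the run):
1. the bin is home in its stand (value of joint bin below 0.05 rad), for 0.2 s.
2. the key of the brass thimble's well is held down for at least 2 s (((horizontal distance between brass_thimble and place0 below 0.03 m and value of joint key0 above 0.0035 m) or (horizontal distance between brass_thimble and place1 below 0.03 m and value of joint key1 above 0.0035 m) or (horizontal distance between brass_thimble and place2 below 0.03 m and value of joint key2 above 0.0035 m))), for 2 s.
3. the keys are let up again (value of joint each of key0, key1, key2 below 0.001 m), for 0.2 s.
At the end, for the whole second after the job is handed in: The bin is home (under 0.05 rad), the brass thimble's key has been held at least 3.5 of its 5 mm down for 2 s or more after that and all keys are up again, every thimble stands upright and still within 12 mm, and the block and gift box within 15 mm, of where they were (all of step 3 and value of joint bin below 0.05 rad and distance of each of brass_thimble, china_thimble, silver_a, silver_b, silver_c from where it was at the start of the episode below 0.012 m and angle between each of brass_thimble, china_thimble, silver_a, silver_b, silver_c's own z axis and vertical below 0.2 rad and distance of each of walnut_block, gift_box from where it was at the start of the episode below 0.015 m and linear speed of each of brass_thimble, china_thimble, silver_a, silver_b, silver_c below 0.02 m/s); the robot touches nothing.
It fails at once if a key is pressed that does not belong to the brass thimble ((not (horizontal distance between brass_thimble and place0 below 0.03 m) and value of joint key0 above 0.002 m) or (not (horizontal distance between brass_thimble and place1 below 0.03 m) and value of joint key1 above 0.002 m) or (not (horizontal distance between brass_thimble and place2 below 0.03 m) and value of joint key2 above 0.002 m)).
It fails at once if a key is pressed before the bin is home (((horizontal distance between brass_thimble and place0 below 0.03 m and value of joint key0 above 0.0035 m) or (horizontal distance between brass_thimble and place1 below 0.03 m and value of joint key1 above 0.0035 m) or (horizontal distance between brass_thimble and place2 below 0.03 m and value of joint key2 above 0.0035 m)) and value of joint bin above 0.06 rad).
It fails at once if a thimble, the block or the gift box is shifted, lifted or carried (thimbles 12 mm, block and box 15 mm) (distance of any of brass_thimble, china_thimble, silver_a, silver_b, silver_c from where it was at the start of the episode above 0.012 m or distance of any of walnut_block, gift_box from where it was at the start of the episode above 0.015 m).
It fails at once if a thimble is knocked over (angle between any of brass_thimble, china_thimble, silver_a, silver_b, silver_c's own z axis and vertical above 0.5 rad).
It also fails if it takes over 58 s, if anything falls off the work surface, if the arm or the gripper's body presses on something with over 40 N, if the wrist force passes 120 N, or if a joint passes its speed limit or range.

## Working session

There is one attempt and no reset: what is moved stays moved. The work goes in short steps, Python scripts to look and compute and a tool call to move; the robot and the scene stay as the last step left them, time stands still between calls to the robot, and variables do not carry over. Pictures are saved under pics/ and viewed, and the job is handed in when it is done.

Besides the shell and the picture viewer there is one more tool, called by a JSON object that holds its "method" and its "body", one argument or row to a line. apply_moves: Moves the arm, as the interface text tells. Its arguments: {"type":"object","properties":{"commands":{"type":"array"},"grip_force":{"type":"number"}},"required":["commands"]}

```bash
mkdir -p pics; ls; python3 - <<'E'
from plant import *
import cv2
print(get_state())
for n in ["side","top","wrist"]:
    p,d=capture(n); cv2.imwrite(f"pics/a_{n}.png",p[:,:,::-1]); c=get_calibration(n); print(n,c)
E
```

```text
pics
{'time_s': 0.0, 'joints': array([-5.45987042e+01,  2.05893813e+01,  6.32711411e-01, -1.83519667e-02,
       -7.01349528e+01, -1.65075680e+01]), 'qd': array([-0.05408371, -0.07763171, -0.11403784,  0.02739498, -0.03385919,
       -0.00246808]), 'joint_torque': array([-9.04949720e-04, -5.82715881e+01,  2.93052399e+01,  6.99751943e+00,
        6.87812339e-03, -1.35793598e-04]), 'tcp_pos': array([ 0.2183695 , -0.63814089,  0.20064339]), 'eef_rot': array([ 1.79907251e+02, -9.49517400e-03, -1.61112514e+02]), 'contact_force': array([ 0.38142235, -0.17140159, -0.63825119]), 'moment': array([-0.02332928,  0.03433455, -0.03221799]), 'gripper_width': 0.08719059799747145}
side {'mtx': array([[376.26820098,   0.        , 253.86001868],
       [  0.        , 376.26820098, 192.73966025],
       [  0.        ,   0.        ,   1.        ]]), 'distortion': array([-0.09475975,  0.        ,  0.        ,  0.        ,  0.        ]), 'R': array([[-0.99497846, -0.09750253, -0.02260786],
       [-0.02880703,  0.49528651, -0.86825194],
       [ 0.09585413, -0.86324072, -0.49560817]]), 't': array([0.64158
[... 278 characters left out ...]
    ]), 'R': array([[-0.02769363, -0.99954776, -0.01171889],
       [-0.98238879,  0.02938162, -0.18452368],
       [ 0.18478455,  0.00640238, -0.9827582 ]]), 't': array([0.0426649 , 0.6282171 , 1.16262529])}
wrist {'mtx': array([[298.69235104,   0.        , 254.761094  ],
       [  0.        , 298.69235104, 191.43515521],
       [  0.        ,   0.        ,   1.        ]]), 'distortion': array([-0.0319937,  0.       ,  0.       ,  0.       ,  0.       ]), 'R': array([[-3.24004652e-01,  9.46055213e-01,  7.20588062e-04],
       [ 9.05479212e-01,  3.09887341e-01,  2.89960743e-01],
       [ 2.74095571e-01,  9.46011069e-02, -9.57038269e-01]]), 't': array([ 0.67548699, -0.03655027,  0.39105947])}
```

View pics/a_side.png

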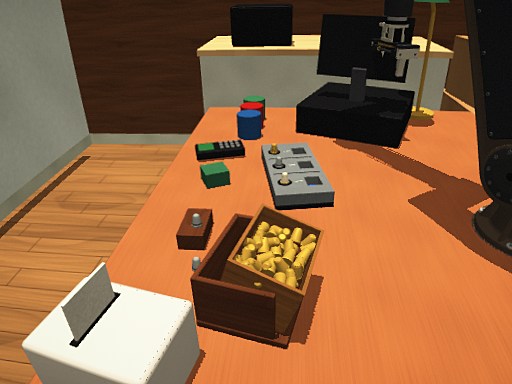

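View pics/a_top.png

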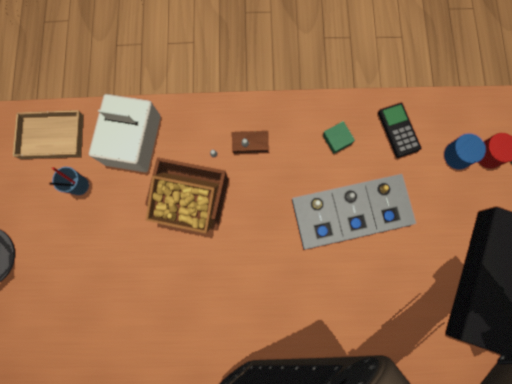

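View pics/a_wrist.png

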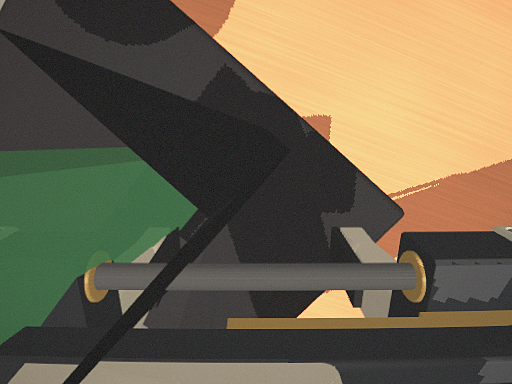

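```bash
cat > h.py <<'E'
import numpy as np, cv2
from plant import *
def world(n,u,v,d,c=None):
    c=c or get_calibration(n)
    p=cv2.undistortPoints(np.array([[[u,v]]],float),c["mtx"],c["distortion"])[0,0]
    return c["R"].T@(np.array([p[0]*d,p[1]*d,d])-c["t"])
def cloud(n,d,m=None):
    c=get_calibration(n); h,w=d.shape; v,u=np.mgrid[:h,:w]
    p=cv2.undistortPoints(np.stack([u,v],-1).reshape(-1,1,2).astype(float),c["mtx"],c["distortion"]).reshape(h,w,2)
    X=np.concatenate([p*d[...,None],d[...,None]],-1)
    return (X-c["t"])@c["R"]
def proj(n,X,c=None):
    c=c or get_calibration(n)
    return cv2.projectPoints(np.array(X,float).reshape(-1,3),cv2.Rodrigues(c["R"])[0],c["t"],c["mtx"],c["distortion"])[0].reshape(-1,2)
E
python3 - <<'E'
from h import *
for n in ["top","side"]:
    p,d=capture(n); np.savez(f"{n}0.npz",p=p,d=d)
    W=cloud(n,d)
    np.save(f"{n}W.npy",W)
    c=get_calibration(n)
    for t in ["console","stand","bin_rim","brass_thimble","china_thimble","silver_a","walnut_block","gift_box"]:
        for b in boxes_of(t,n)[:4]: 
            X=c["R"].T@(np.array(b["position"])-c["t"]); print(n,t,round(b["score"],2),X.round(3),proj(n,X).round(0))
    print(proj(n,[0,0,0]))
p=np.load("top0.npz")["p"]; a=cv2.resize(p[165:255,285:420],None,fx=5.5,fy=5.5,interpolation=cv2.INTER_CUBIC); cv2.imwrite("pics/top_con.png",a[:,:,::-1])
p=np.load("side0.npz")["p"]; a=cv2.resize(p[135:215,250:350],None,fx=7,fy=7,interpolation=cv2.INTER_CUBIC); cv2.imwrite("pics/side_con.png",a[:,:,::-1])
E
```

```text
top console 0.84 [ 0.552 -0.238  0.049] [[354. 211.]]
top stand 0.6 [0.603 0.237 0.107] [[184. 195.]]
top bin_rim 0.68 [ 0.608 -0.325  0.064] [[384. 190.]]
top bin_rim 0.58 [0.585 0.246 0.109] [[181. 201.]]
top brass_thimble 0.5 [ 0.607 -0.327  0.067] [[385. 190.]]
top china_thimble 0.44 [ 0.576 -0.13   0.061] [[316. 203.]]
top china_thimble 0.33 [ 0.518 -0.243  0.028] [[355. 223.]]
top silver_a 0.51 [0.758 0.067 0.059] [[245. 143.]]
top silver_a 0.47 [ 0.59  -0.225  0.062] [[349. 197.]]
top silver_a 0.25 [ 0.546 -0.237  0.044] [[353. 213.]]
top walnut_block 0.85 [0.766 0.055 0.042] [[250. 142.]]
top gift_box 0.72 [ 0.77  -0.206  0.044] [[338. 138.]]
top gift_box 0.35 [ 0.545 -0.237  0.042] [[353. 213.]]
[[276.57122307 412.23302555]]
side console 0.95 [ 0.545 -0.172  0.044] [[296. 176.]]
side bin_rim 0.93 [0.576 0.269 0.113] [[278. 262.]]
side brass_thimble 0.37 [ 0.619 -0.325  0.061] [[272. 148.]]
side china_thimble 0.61 [0.577 0.269 0.114] [[277. 261.]]
side china_thimble 0.58 [ 0.573 -0.131  0.06 ] [[286. 177.]]
side silver_a 0.58 [0.744 0.171 0.019] [[197. 263.]]
side silver_a 0.56 [0.762 0.077 0.056] [[196. 221.]]
side walnut_block 0.83 [0.767 0.088 0.041] [[194. 229.]]
side walnut_block 0.31 [ 0.545 -0.17   0.049] [[296. 175.]]
side gift_box 0.73 [ 0.776 -0.188  0.04 ] [[214. 173.]]
[[524.40410744 232.2246059 ]]
```

View pics/top_con.png

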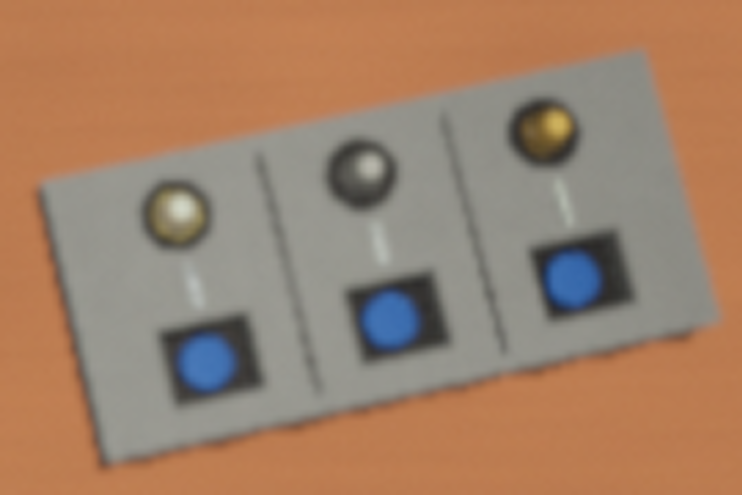

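View pics/side_con.png

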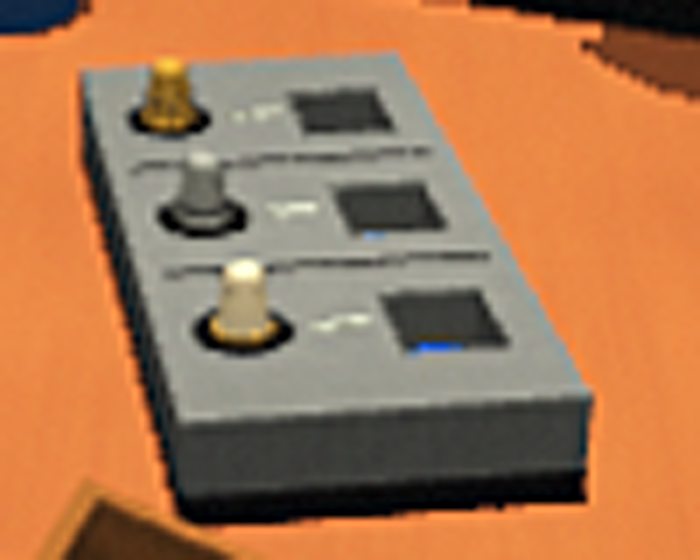

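```bash
python3 - <<'E'
from h import *
W=np.load("topW.npy"); p=np.load("top0.npz")["p"]
# blue keys
hsv=cv2.cvtColor(p,cv2.COLOR_RGB2HSV)
m=(hsv[...,0]>100)&(hsv[...,0]<125)&(hsv[...,1]>150)&(hsv[...,2]>80)
m[:, :280]=0; m[:,430:]=0; m[:195]=0;m[250:]=0
n,l,s,c=cv2.connectedComponentsWithStats(m.astype(np.uint8))
for i in range(1,n):
    if s[i,4]>10: print(c[i].round(1),s[i,4],np.median(W[l==i],0).round(4))
# deck
k=(abs(W[...,2]-.045)<.008)&(abs(W[...,0]-.55)<.16)&(abs(W[...,1]+.235)<.22)
cnt=W[k][:,:2].astype(np.float32); print(W[k][:,2].mean(),cv2.minAreaRect(cnt))
# stand region
k=(W[...,2]>.1)&(abs(W[...,0]-.6)<.15)&(abs(W[...,1]-.23)<.13)
print(cv2.minAreaRect(W[k][:,:2].astype(np.float32)), W[k][:,2].max())
# tall objects near monitor
k=(W[...,2]>.03)&(W[...,1]<-.35); 
v,u=np.where(k); print(W[k].min(0),W[k].max(0))
for y in np.arange(-.7,-.3,.05):
    kk=(abs(W[...,1]-y)<.025)&(W[...,2]>.06); 
    if kk.any(): print(y.round(2),W[kk].min(0).round(2),W[kk].max(0).round(2))
p=np.load("top0.npz")["p"]; a=cv2.resize(p[145:250,135:240],None,fx=5.5,fy=5.5,interpolation=cv2.INTER_CUBIC); cv2.imwrite("pics/top_bin.png",a[:,:,::-1])
E
```

```text
[388.5 215.5] 79 [ 0.5382 -0.3443  0.0258]
[355.3 222.8] 74 [ 0.5188 -0.2449  0.0256]
[322.  230.6] 64 [ 0.4988 -0.1468  0.0257]
0.04420860442614221 ((0.5528870820999146, -0.24042412638664246), (0.15090066194534302, 0.33173465728759766), 10.92615795135498)
((0.6201401352882385, 0.2607633173465729), (0.24976004660129547, 0.20607276260852814), 76.78612518310547) 0.15541302954614022
[ 0.15342296 -0.70699252  0.03005778] [ 0.88253219 -0.35001709  0.1165566 ]
-0.7 [ 0.67 -0.71  0.07] [ 0.76 -0.68  0.1 ]
-0.65 [ 0.21 -0.67  0.06] [ 0.76 -0.63  0.12]
-0.6 [ 0.15 -0.62  0.06] [ 0.76 -0.58  0.12]
-0.55 [ 0.16 -0.57  0.06] [ 0.76 -0.53  0.12]
-0.5 [ 0.18 -0.52  0.06] [ 0.31 -0.48  0.11]
-0.35 [ 0.6  -0.34  0.06] [ 0.62 -0.33  0.08]
```

View pics/top_bin.png

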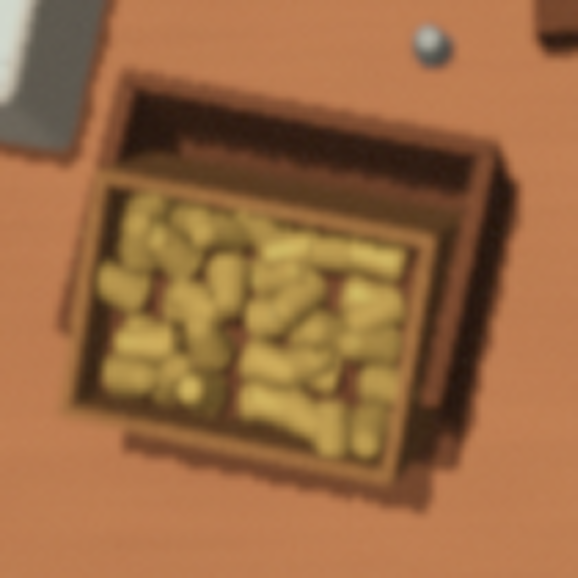

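```bash
python3 - <<'E'
from h import *
W=np.load("sideW.npy"); p=np.load("side0.npz")["p"]; D=np.load("side0.npz")["d"]
print(proj("side",get_state()["tcp_pos"]),proj("top",get_state()["tcp_pos"]))
for u,v in [(325,35),(345,45),(370,45),(358,80),(320,105),(380,110),(400,110),(405,95),(385,40),(400,30),(403,45),(395,65),(430,20),(435,60),(420,113),(400,5)]: print(u,v,W[v,u].round(3),D[v,u])
a=cv2.resize(p[0:150,290:512],None,fx=3.6,fy=3.6,interpolation=cv2.INTER_CUBIC); cv2.imwrite("pics/side_r.png",a[:,:,::-1])
# bin rim in side+top clouds
T=np.load("topW.npy"); pt=np.load("top0.npz")["p"]
ax=np.deg2rad(76.8-90)
for nm,u,v in [("front L",148,219),("front R",206,232),("mid",177,226)]: print(nm,T[v-2:v+1,u-1:u+2].reshape(-1,3).round(3)[::2])
E
```

```text
[[388.78009217  79.61188418]] [[536.93855484 332.73660177]]
325 35 [ 0.444 -0.773  0.335] 1.3861793
345 45 [ 0.371 -0.738  0.305] 1.3634927
370 45 [ 0.286 -0.703  0.311] 1.3224981
358 80 [ 0.322 -0.675  0.19 ] 1.3617287
320 105 [ 0.46  -0.613  0.111] 1.3599892
380 110 [ 0.253 -0.567  0.111] 1.300469
400 110 [ 0.18  -0.578  0.109] 1.3038923
405 95 [ 0.109 -0.787  0.108] 1.478589
385 40 [ 0.248 -0.642  0.337] 1.2530048
400 30 [ 0.205 -0.627  0.372] 1.2186729
403 45 [ 0.212 -0.541  0.335] 1.1628466
395 65 [ 0.2   -0.654  0.25 ] 1.3018771
430 20 [ 0.029 -0.871  0.387] 1.4051247
435 60 [-0.226 -1.458  0.133] 2.013069
420 113 [ 0.015 -0.847  0.016] 1.5671188
400 5 [ 0.224 -0.594  0.452] 1.1524887
front L [[0.543 0.337 0.112]
 [0.545 0.336 0.098]
 [0.541 0.335 0.109]
 [0.537 0.337 0.114]
 [0.538 0.332 0.109]]
front R [[ 0.503  0.178  0.117]
 [ 0.504  0.175  0.103]
 [ 0.501  0.176  0.113]
 [ 0.498  0.179  0.113]
 [ 0.508  0.189 -0.005]]
mid [[0.523 0.259 0.106]
 [0.523 0.253 0.105]
 [0.519 0.255 0.109]
 [0.516 0.257 0.113]
 [0.516 0.251 0.116]]
```

View pics/side_r.png

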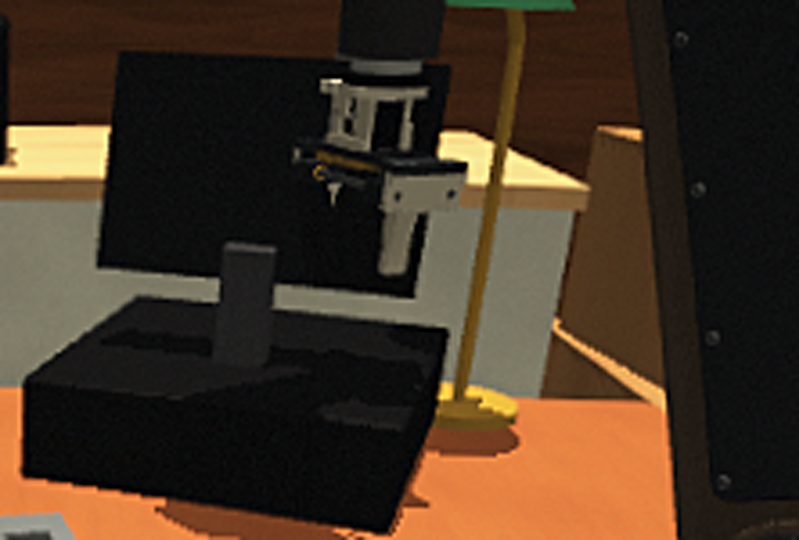

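```bash
cat >> h.py <<'E'
from scipy.spatial.transform import Rotation as Ro
def rel(x,y,z,yaw=None):
    s=get_state(); R=Ro.from_euler("xyz",s["eef_rot"],degrees=True).as_matrix()
    print("t",round(s["time_s"],2),"tcp",s["tcp_pos"].round(4),"rot",s["eef_rot"].round(2),"F",s["contact_force"].round(1))
    print("slide",(R.T@(np.array([x,y,z])-s["tcp_pos"])).round(4), "roll", None if yaw is None else round((s["eef_rot"][2]-yaw+180)%360-180,1))
E
python3 - <<'E'
from h import *
rel(.36,-.42,.2,-168.7)
rel(.49,-.34,.2,-168.7)
T=np.load("topW.npy")
# stand: points z .1-.118 ; rotate -13.5
k=(T[...,2]>.1)&(T[...,2]<.125)&(T[...,0]>.45)&(T[...,0]<.75)&(T[...,1]<.36)&(T[...,1]>.1)
m=k.astype(np.uint8)*255
cv2.imwrite("pics/km.png",cv2.resize(m[140:250,135:240],None,fx=5.5,fy=5.5,interpolation=cv2.INTER_NEAREST))
for u,v in [(158,160),(190,166),(224,173),(220,195),(215,220),(192,180),(165,178)]: print(u,v,T[v,u].round(3))
E
```

```text
t 1.05 tcp [ 0.2186 -0.6386  0.2016] rot [-180.    -0.  -161.1] F [ 0.5 -0.3 -0.1]
slide [-0.2046  0.161   0.0016] roll 7.6
t 1.05 tcp [ 0.2186 -0.6386  0.2016] rot [-180.    -0.  -161.1] F [ 0.5 -0.3 -0.1]
slide [-0.3535  0.1946  0.0016] roll 7.6
158 160 [0.703 0.311 0.106]
190 166 [0.683 0.221 0.108]
224 173 [0.659 0.126 0.114]
220 195 [0.599 0.138 0.105]
215 220 [0.533 0.155 0.084]
192 180 [0.647 0.218 0.088]
165 178 [0.642 0.28  0.15 ]
```

View pics/km.png

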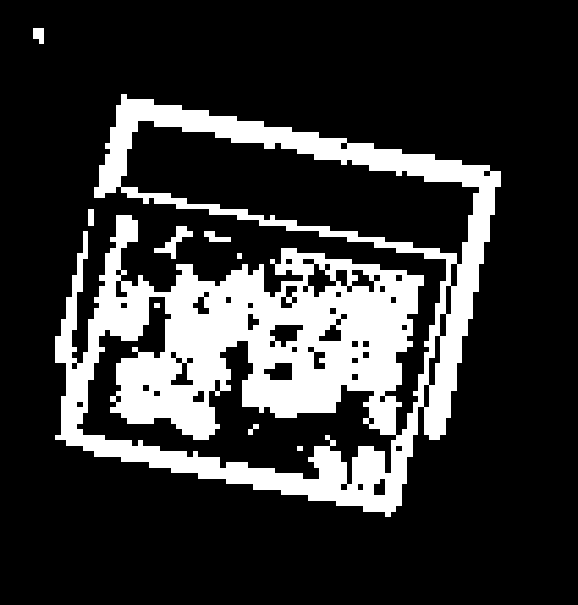

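{"method": "apply_moves", "body": {
  "commands": [
    {"grip":1,"slide":[-0.04,0.04,0],"roll":0},
    {"grip":1,"slide":[-0.08,0.08,0],"roll":0},
    {"grip":1,"slide":[-0.13,0.11,0],"roll":7.6},
    {"grip":1,"slide":[-0.17,0.14,0],"roll":7.6},
    {"grip":1,"slide":[-0.205,0.16,0],"roll":7.6}
  ],
  "grip_force": 20
}}

```text
time_s: 1.68
tcp_pos: [0.3616, -0.4192, 0.202]
eef_rot: [-180.0, 0.0, -168.7]
contact_force: [1.4, -1.3, 1.4]
gripper_width: 0.0434
```

```bash
python3 - <<'E'
from h import *
rel(.49,-.34,.2,-168.7)
E
```

```text
t 1.68 tcp [ 0.3616 -0.4192  0.202 ] rot [-1.7997e+02  4.0000e-02 -1.6866e+02] F [ 1.4 -1.3  1.4]
slide [-0.1415  0.0524  0.0021] roll 0.0
```

{"method": "apply_moves", "body": {
  "commands": [
    {"grip":1,"slide":[-0.047,0.017,0],"roll":0},
    {"grip":1,"slide":[-0.094,0.035,0],"roll":0},
    {"grip":1,"slide":[-0.1415,0.0524,0],"roll":0},
    {"grip":1,"slide":[-0.1415,0.0524,0],"roll":0},
    {"grip":1,"slide":[-0.1415,0.0524,0],"roll":0}
  ]
}}

```text
time_s: 2.3
tcp_pos: [0.4891, -0.3415, 0.2014]
eef_rot: [180.0, -0.0, -168.7]
contact_force: [0.3, -0.5, -0.4]
gripper_width: 0.0007
```

```bash
python3 - <<'E'
from h import *
print(get_state()); c=get_calibration("wrist")
p,d=capture("wrist"); np.savez("w1.npz",p=p,d=d,**c); cv2.imwrite("pics/w1.png",cv2.resize(p,None,fx=1.5,fy=1.5)[:,:,::-1])
W=cloud("wrist",d)
hsv=cv2.cvtColor(p,cv2.COLOR_RGB2HSV)
m=(hsv[...,0]>100)&(hsv[...,0]<125)&(hsv[...,1]>150)&(hsv[...,2]>60)
n,l,s,cc=cv2.connectedComponentsWithStats(m.astype(np.uint8))
for i in range(1,n):
    if s[i,4]>40: print(cc[i].round(1),s[i,4],np.median(W[l==i],0).round(4))
E
```

```text
{'time_s': 2.3, 'joints': array([-1.61702040e+01,  1.32431135e+01, -9.59604013e+00, -2.80135978e-03,
       -6.71869818e+01, -6.24915453e+01]), 'qd': array([-1.13346321, -0.62846406, -0.43963225,  0.08866991, -0.03473936,
        0.0099099 ]), 'joint_torque': array([ 8.86875987e-01, -4.69685054e+01,  2.89508325e+01,  6.84439883e+00,
       -1.26203636e-02, -2.99462769e-02]), 'tcp_pos': array([ 0.48912483, -0.34150962,  0.2014077 ]), 'eef_rot': array([ 1.79985639e+02, -2.19881884e-02, -1.68662833e+02]), 'contact_force': array([ 0.30084641, -0.46487816, -0.42322496]), 'moment': array([0.01148983, 0.06263756, 0.01749476]), 'gripper_width': 0.0006951908748407246}
[244.4 204.7] 369 [ 0.5385 -0.3464  0.0276]
[322.3 205.2] 367 [ 0.5193 -0.2493  0.0276]
[399.5 205.8] 366 [ 0.501  -0.1517  0.0275]
[ 67.3 258.9] 44 [ 0.6763 -0.5793  0.0072]
[ 48.5 313.8] 195 [ 0.7005 -0.555   0.0906]
```

View pics/w1.png

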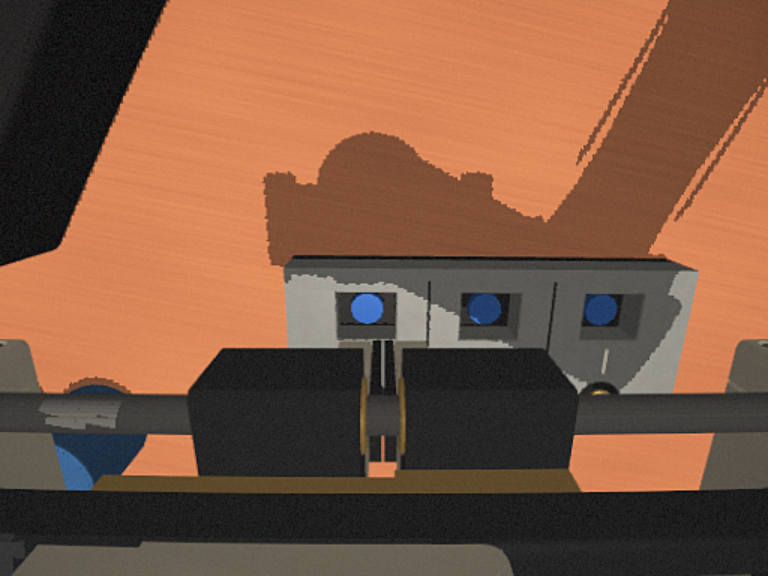

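```bash
python3 - <<'E'
from h import *
rel(.466,.271,.2,166.3)
c=get_calibration("wrist"); R=Ro.from_euler("xyz",get_state()["eef_rot"],degrees=True).as_matrix()
print(R.T@(-c["R"].T@c["t"]-get_state()["tcp_pos"]))
E
```

```text
t 2.35 tcp [ 0.4887 -0.3419  0.2015] rot [ 1.7999e+02 -2.0000e-02 -1.6871e+02] F [-0.9  0.   0.7]
slide [-0.0977  0.6055  0.0016] roll 25.0
[ 0.07817801 -0.00092349 -0.18351985]
```

{"method": "apply_moves", "body": {
  "commands": [
    {"grip":1,"slide":[-0.009,0.055,0],"roll":0},
    {"grip":1,"slide":[-0.018,0.11,0],"roll":0},
    {"grip":1,"slide":[-0.027,0.165,0],"roll":5},
    {"grip":1,"slide":[-0.036,0.22,0],"roll":10},
    {"grip":1,"slide":[-0.045,0.275,0],"roll":15}
  ]
}}

```text
time_s: 2.98
tcp_pos: [0.4787, -0.0627, 0.2021]
eef_rot: [180.0, 0.1, 176.0]
contact_force: [1.5, 0.2, 0.3]
gripper_width: 0.0001
```

```bash
python3 - <<'E'
from h import *
rel(.466,.271,.2,166.3)
E
```

```text
t 2.98 tcp [ 0.4787 -0.0627  0.2021] rot [1.7998e+02 7.0000e-02 1.7603e+02] F [1.5 0.2 0.3]
slide [0.0358 0.332  0.0021] roll 9.7
```

{"method": "apply_moves", "body": {
  "commands": [
    {"grip":1,"slide":[0.006,0.055,0],"roll":5},
    {"grip":1,"slide":[0.015,0.11,0],"roll":9.7},
    {"grip":1,"slide":[0.024,0.166,0],"roll":9.7},
    {"grip":1,"slide":[0.03,0.222,0],"roll":9.7},
    {"grip":1,"slide":[0.036,0.277,0],"roll":9.7}
  ]
}}

```text
time_s: 3.6
tcp_pos: [0.4612, 0.2162, 0.2022]
eef_rot: [179.9, 0.0, 166.5]
contact_force: [1.0, -0.2, 0.8]
gripper_width: 0.0009
```

```bash
python3 - <<'E'
from h import *
rel(.466,.271,.09,166.3)
E
```

```text
t 3.6 tcp [0.4612 0.2162 0.2022] rot [1.7994e+02 5.0000e-02 1.6652e+02] F [ 1.  -0.2  0.8]
slide [0.0082 0.0542 0.1123] roll 0.2
```

{"method": "apply_moves", "body": {
  "commands": [
    {"grip":1,"slide":[0.008,0.054,0],"roll":0.2},
    {"grip":1,"slide":[0.008,0.054,0.04],"roll":0.2},
    {"grip":1,"slide":[0.008,0.054,0.08],"roll":0.2},
    {"grip":1,"slide":[0.008,0.054,0.11],"roll":0.2},
    {"grip":1,"slide":[0.008,0.054,0.11],"roll":0.2}
  ]
}}

```text
time_s: 4.22
tcp_pos: [0.4653, 0.2676, 0.0899]
eef_rot: [-179.8, -0.1, 166.3]
contact_force: [0.7, -0.5, 1.3]
gripper_width: 0.0001
```

```bash
python3 - <<'E'
from h import *
rel(.533,.255,.09,166.3)
for n in ["side","top"]:
    p,d=capture(n); np.savez(f"{n}1.npz",p=p,d=d); 
    a=p[150:350,150:400] if n=="side" else p[140:260,120:270]
    cv2.imwrite(f"pics/b_{n}.png",cv2.resize(a,None,fx=3 if n=="side" else 4.5,fy=3 if n=="side" else 4.5,interpolation=cv2.INTER_CUBIC)[:,:,::-1])
E
```

```text
t 4.22 tcp [0.4653 0.2676 0.0899] rot [-1.7978e+02 -1.2000e-01  1.6630e+02] F [ 0.7 -0.5  1.3]
slide [-0.0688  0.0038 -0.0002] roll 0.0
```

View pics/b_side.png

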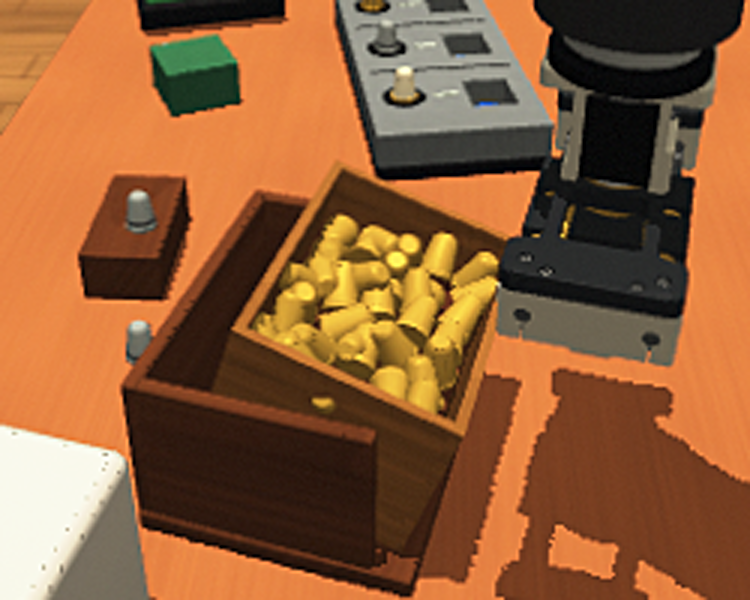

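View pics/b_top.png

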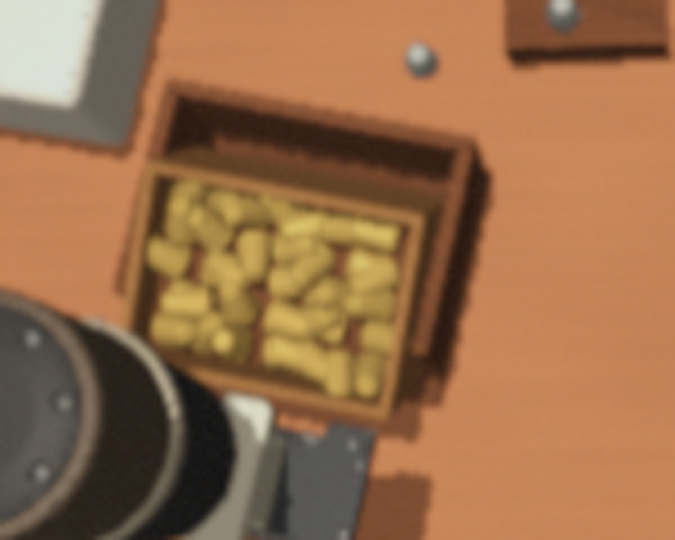

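{"method": "apply_moves", "body": {
  "commands": [
    {"grip":1,"slide":[-0.012,0.003,0],"roll":0},
    {"grip":1,"slide":[-0.024,0.003,0],"roll":0},
    {"grip":1,"slide":[-0.034,0.003,0],"roll":0},
    {"grip":1,"slide":[-0.042,0.003,0],"roll":0},
    {"grip":1,"slide":[-0.05,0.003,0],"roll":0}
  ]
}}

```text
time_s: 4.95
tcp_pos: [0.516, 0.2608, 0.0915]
eef_rot: [-180.0, -0.0, 166.4]
contact_force: [-0.6, 0.9, 1.1]
gripper_width: 0.0005
```

{"method": "apply_moves", "body": {
  "commands": [
    {"grip":1,"slide":[-0.005,0,0],"roll":0},
    {"grip":1,"slide":[-0.01,0,0],"roll":0},
    {"grip":1,"slide":[-0.014,0,0],"roll":0},
    {"grip":1,"slide":[-0.014,0,0],"roll":0}
  ]
}}

```text
time_s: 5.45
tcp_pos: [0.5292, 0.2577, 0.0915]
eef_rot: [-180.0, -0.0, 166.4]
contact_force: [-0.4, -0.1, -0.2]
gripper_width: 0.0002
```

```bash
python3 - <<'E'
from h import *
rel(.533,.255,.09,166.3)
for n in ["side","top"]:
    p,d=capture(n); np.savez(f"{n}2.npz",p=p,d=d); 
    a=p[150:350,150:400] if n=="side" else p[140:260,120:270]
    cv2.imwrite(f"pics/c_{n}.png",cv2.resize(a,None,fx=3 if n=="side" else 4.5,fy=3 if n=="side" else 4.5,interpolation=cv2.INTER_CUBIC)[:,:,::-1])
E
```

```text
t 5.45 tcp [0.5292 0.2577 0.0915] rot [-180.     -0.    166.39] F [-0.4 -0.1 -0.2]
slide [-0.0043 -0.0017  0.0015] roll 0.1
```

View pics/c_side.png

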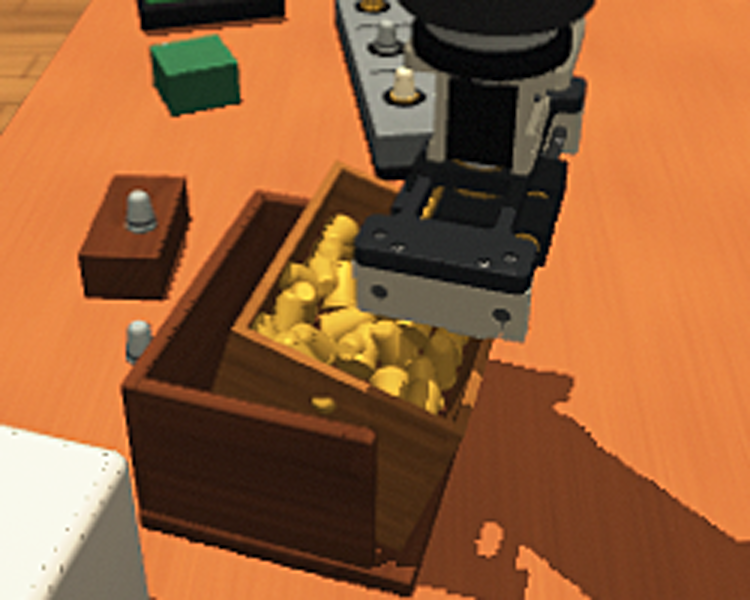

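View pics/c_top.png

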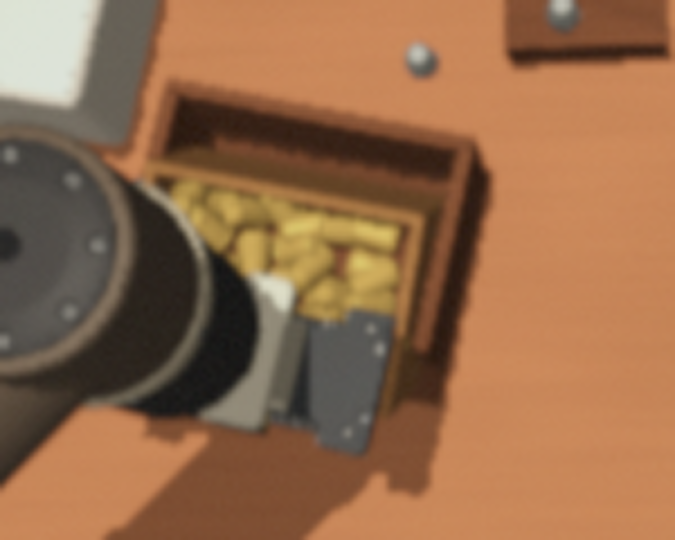

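```bash
python3 - <<'E'
from h import *
T=np.load("topW.npy"); S=np.load("sideW.npy")
# in stand coords
o=np.array([.607,.237,0]); a=np.deg2rad(-13.7); R=np.array([[np.cos(a),-np.sin(a),0],[np.sin(a),np.cos(a),0],[0,0,1]])
for nm,W in (("top",T),("side",S)):
    P=(W-o)@R
    for ys in (-.06,-.03,0,.03,.06):
        k=(abs(P[...,1]-ys)<.006)&(P[...,2]>.03)&(P[...,0]>-.2)&(P[...,0]<-.03)
        q=P[k]; q=q[np.argsort(q[:,0])]; print(nm,ys,q[:14:1,[0,2]].round(3).tolist())
P=(get_state()["tcp_pos"]-o)@R; print(P)
c=get_calibration("wrist"); p,d=capture("wrist"); cv2.imwrite("pics/w2.png",p[:,:,::-1]); print(get_state()["joint_torque"])
E
```

```text
top -0.06 [[-0.094, 0.113], [-0.094, 0.119], [-0.093, 0.11], [-0.093, 0.112], [-0.092, 0.112], [-0.092, 0.116], [-0.092, 0.12], [-0.091, 0.115], [-0.09, 0.114], [-0.09, 0.114], [-0.089, 0.117], [-0.088, 0.108], [-0.088, 0.112], [-0.087, 0.112]]
top -0.03 [[-0.095, 0.113], [-0.094, 0.109], [-0.094, 0.112], [-0.093, 0.114], [-0.093, 0.111], [-0.093, 0.117], [-0.092, 0.109], [-0.091, 0.113], [-0.09, 0.113], [-0.09, 0.117], [-0.089, 0.112], [-0.088, 0.108], [-0.088, 0.108], [-0.088, 0.112]]
top 0 [[-0.095, 0.11], [-0.095, 0.113], [-0.094, 0.116], [-0.093, 0.116], [-0.093, 0.113], [-0.092, 0.119], [-0.091, 0.112], [-0.091, 0.113], [-0.09, 0.114], [-0.089, 0.109], [-0.089, 0.11], [-0.087, 0.106], [-0.086, 0.1], [-0.086, 0.105]]
top 0.03 [[-0.096, 0.11], [-0.095, 0.111], [-0.094, 0.111], [-0.094, 0.111], [-0.093, 0.112], [-0.092, 0.114], [-0.092, 0.114], [-0.091, 0.114], [-0.091, 0.116], [-0.09, 0.115], [-0.089, 0.112], [-0.089, 0.112], [-0.088, 0.106], [-0.087, 0.104]]
top 0.06 [[-0.096, 0.115], [-0.096, 0.115], [-0.095, 0.116], [-0.094, 0.112], [-0.093, 0.114], [-0.092, 0.116], [-0.092, 0
[... 793 characters left out ...]
 [-0.09, 0.113], [-0.089, 0.115], [-0.089, 0.114], [-0.089, 0.115]]
side 0.03 [[-0.094, 0.112], [-0.094, 0.114], [-0.093, 0.113], [-0.093, 0.113], [-0.093, 0.114], [-0.093, 0.114], [-0.092, 0.114], [-0.092, 0.114], [-0.092, 0.114], [-0.091, 0.115], [-0.091, 0.114], [-0.091, 0.114], [-0.09, 0.115], [-0.09, 0.115]]
side 0.06 [[-0.094, 0.114], [-0.094, 0.112], [-0.094, 0.113], [-0.094, 0.112], [-0.093, 0.113], [-0.093, 0.114], [-0.093, 0.113], [-0.093, 0.114], [-0.092, 0.114], [-0.092, 0.114], [-0.092, 0.112], [-0.092, 0.114], [-0.091, 0.113], [-0.091, 0.114]]
[-0.08073393  0.00166268  0.09153818]
[-7.89925223e-02 -5.00744712e+01  2.49678308e+01  5.87068051e+00
 -7.18241232e-02  1.67089889e-03]
```

View pics/w2.png

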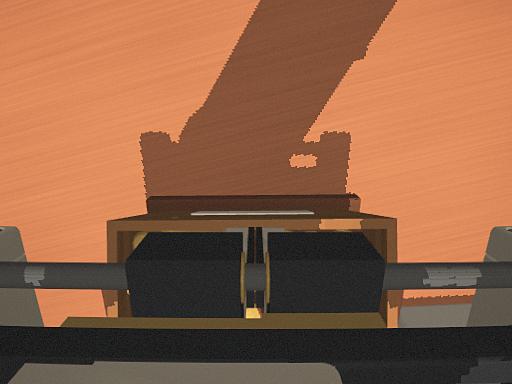

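```bash
python3 - <<'E'
from h import *
o=np.array([.607,.237,0]); a=np.deg2rad(-13.7); R=np.array([[np.cos(a),-np.sin(a),0],[np.sin(a),np.cos(a),0],[0,0,1]])
f=lambda *q:R@np.array(q)+o
print("tcp",proj("wrist",get_state()["tcp_pos"]))
print("rim",proj("wrist",f(-.094,0,.114)),"hinge",proj("wrist",f(-.065,0,.018)),"standfront",proj("wrist",f(-.08,0,0)))
p,d=capture("wrist"); W=cloud("wrist",d); P=(W-o)@R
for v in range(190,250,3): print(v,[P[v,u].round(3).tolist() for u in (200,254,300)])
cv2.imwrite("pics/w2z.png",cv2.resize(p[180:330,90:410],None,fx=2.5,fy=2.5,interpolation=cv2.INTER_CUBIC)[:,:,::-1])
E
```

```text
tcp [[255.83455582 223.3519299 ]]
rim [[253.1530576  217.39098541]] hinge [[253.69390664 207.74624168]] standfront [[253.77570916 186.5703984 ]]
190 [[-0.077, -0.051, 0.001], [-0.077, 0.0, 0.001], [-0.077, 0.044, 0.0]]
193 [[-0.074, -0.052, 0.001], [-0.074, 0.0, 0.001], [-0.074, 0.045, -0.0]]
196 [[-0.072, -0.051, 0.007], [-0.073, 0.0, 0.007], [-0.073, 0.043, 0.008]]
199 [[-0.072, -0.05, 0.014], [-0.072, 0.0, 0.014], [-0.073, 0.042, 0.016]]
202 [[-0.069, -0.05, 0.015], [-0.069, 0.0, 0.013], [-0.07, 0.043, 0.015]]
205 [[-0.066, -0.05, 0.014], [-0.066, 0.0, 0.014], [-0.066, 0.043, 0.014]]
208 [[-0.063, -0.05, 0.015], [-0.064, 0.0, 0.015], [-0.064, 0.043, 0.016]]
211 [[-0.071, -0.044, 0.044], [-0.074, 0.0, 0.05], [-0.076, 0.037, 0.055]]
214 [[-0.079, -0.039, 0.071], [-0.08, 0.0, 0.071], [-0.08, 0.034, 0.072]]
217 [[-0.086, -0.035, 0.093], [-0.087, 0.0, 0.097], [-0.088, 0.03, 0.099]]
220 [[-0.092, -0.031, 0.113], [-0.093, 0.001, 0.115], [-0.092, 0.027, 0.113]]
223 [[-0.091, -0.031, 0.115], [-0.091, 0.001, 0.114], [-0.091, 0.027, 0.115]]
226 [[-0.089, -0.031, 0.115], [-0.089, 0.001, 0.115], [-0.09, 0.027, 0.116]]
229 [[-0.087, -0.031, 0.116], [-0.088, 0.001, 0.117], [-0.087, 0.027, 0.116]]
232 [[-0.119, -0.016, 0.189], [-0.069, 0.0, 0.08], [-0.119, 0.015, 0.188]]
235 [[-0.119, -0.016, 0.191], [-0.067, 0.0, 0.08], [-0.118, 0.015, 0.189]]
238 [[-0.118, -0.016, 0.192], [-0.066, 0.0, 0.082], [-0.119, 0.015, 0.192]]
241 [[-0.119, -0.015, 0.195], [-0.063, 0.0, 0.082], [-0.119, 0.014, 0.194]]
244 [[-0.119, -0.015, 0.196], [-0.061, 0.0, 0.083], [-0.119, 0.014, 0.197]]
247 [[-0.119, -0.015, 0.199], [-0.06, 0.0, 0.084], [-0.118, 0.014, 0.197]]
```

View pics/w2z.png

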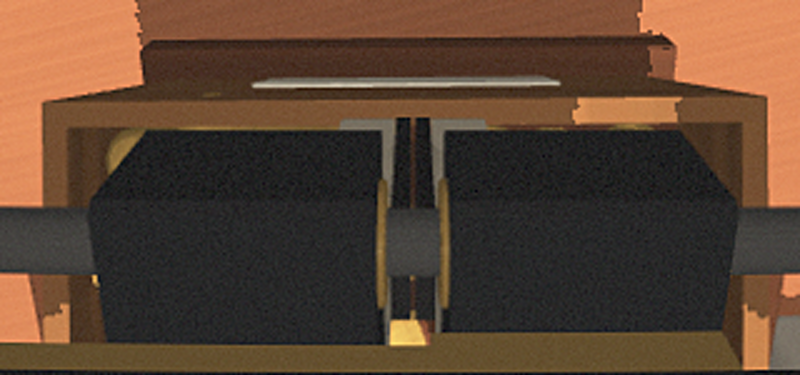

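```bash
python3 - <<'E'
from h import *
o=np.array([.607,.237,0]); a=np.deg2rad(-13.7); R=np.array([[np.cos(a),-np.sin(a),0],[np.sin(a),np.cos(a),0],[0,0,1]])
c=get_calibration("wrist")
p,d=capture("wrist"); W=cloud("wrist",d); P=(W-o)@R
for v in (226,228,230,232,236,240,250,260,280,300,310):
  print(v,[(u,P[v,u].round(3).tolist()) for u in (230,240,244,250,258,262,270,278)])
T0=np.load("w1.npz"); d1=T0["d"]; 
ct=P[...,:]; s=get_state(); print(s["tcp_pos"],s["gripper_width"],s["contact_force"])
c1={k:T0[k] for k in("mtx","distortion","R","t")}
print("w1 tcp proj",proj("wrist",[.4891,-.3415,.2014],c1)); print([(v,d1[v,[235,240,245,252,258,262,270,275]].round(3).tolist()) for v in (215,222,226,230,234,238,245,255)])
print("cam depth tcp",(c1["R"]@np.array([.4891,-.3415,.2014])+c1["t"]))
E
```

```text
226 [(230, [-0.089, -0.013, 0.116]), (240, [-0.089, -0.008, 0.115]), (244, [-0.089, -0.005, 0.116]), (250, [-0.09, -0.002, 0.116]), (258, [-0.089, 0.003, 0.114]), (262, [-0.089, 0.005, 0.115]), (270, [-0.089, 0.01, 0.115]), (278, [-0.089, 0.014, 0.115])]
228 [(230, [-0.091, -0.013, 0.123]), (240, [-0.091, -0.007, 0.123]), (244, [-0.091, -0.005, 0.122]), (250, [-0.09, -0.002, 0.119]), (258, [-0.09, 0.003, 0.12]), (262, [-0.091, 0.005, 0.123]), (270, [-0.091, 0.009, 0.123]), (278, [-0.091, 0.014, 0.123])]
230 [(230, [-0.091, -0.013, 0.125]), (240, [-0.091, -0.007, 0.125]), (244, [-0.091, -0.005, 0.125]), (250, [-0.09, -0.002, 0.122]), (258, [-0.089, 0.003, 0.121]), (262, [-0.091, 0.005, 0.126]), (270, [-0.091, 0.009, 0.124]), (278, [-0.091, 0.014, 0.126])]
232 [(230, [-0.119, -0.007, 0.188]), (240, [-0.119, -0.004, 0.188]), (244, [-0.091, -0.005, 0.128]), (250, [-0.09, -0.002, 0.125]), (258, [-0.09, 0.003, 0.125]), (262, [-0.091, 0.005, 0.127]), (270, [-0.119, 0.006, 0.188]), (278, [-0.119, 0.008, 0.189])]
236 [(230, [-0.119, -0.007, 0.191]), (240, [-0.119, -0.004, 0.191]), (244, [-0.0
[... 2534 characters left out ...]
00220537186, 0.15800000727176666, 0.16200000047683716, 0.16200000047683716, 0.16300000250339508, 0.09300000220537186, 0.09399999678134918]), (238, [0.09099999815225601, 0.09000000357627869, 0.15299999713897705, 0.15600000321865082, 0.15700000524520874, 0.1589999943971634, 0.09099999815225601, 0.09099999815225601]), (245, [0.08699999749660492, 0.0860000029206276, 0.15399999916553497, 0.15000000596046448, 0.15000000596046448, 0.14900000393390656, 0.0860000029206276, 0.08699999749660492]), (255, [0.08100000023841858, 0.08399999886751175, 0.13600000739097595, 0.14100000262260437, 0.1379999965429306, 0.0, 0.07999999821186066, 0.08100000023841858])]
cam depth tcp [0.00100451 0.0215656  0.19828316]
```

```bash
python3 - <<'E'
from h import *
S=np.load("sideW.npy"); R=Ro.from_euler("xyz",[180,0,-161.1],degrees=True).as_matrix(); t=np.array([.2186,-.6386,.2016])
P=(S-t)@R
for v in range(40,84,2):
    print(v,[(u,(P[v,u]*1000).round(0).astype(int).tolist()) for u in range(380,412,3) if abs(P[v,u]).max()<.15])
print(get_state()["time_s"])
E
```

```text
40 [(380, [-27, -45, -131]), (383, [-22, -33, -132]), (386, [-25, -10, -135]), (389, [-24, 8, -138]), (392, [-17, 16, -139]), (395, [-4, 13, -138]), (398, [9, 12, -137]), (401, [15, 20, -138]), (404, [49, -13, -133]), (407, [55, -3, -134]), (410, [64, 1, -135])]
42 [(380, [-25, -46, -124]), (383, [-21, -33, -126]), (386, [-27, -4, -130]), (389, [-25, 12, -132]), (392, [-20, 21, -133]), (395, [-7, 19, -132]), (398, [1, 25, -133]), (401, [13, 24, -133]), (404, [20, 32, -133]), (407, [26, 39, -134]), (410, [65, 0, -128])]
44 [(380, [-20, -54, -116]), (383, [-23, -29, -119]), (386, [-24, -8, -122]), (389, [-25, 12, -125]), (392, [-24, 30, -128]), (395, [-25, 48, -130]), (398, [-27, 69, -133]), (401, [-18, 72, -134]), (404, [-12, 80, -134]), (407, [-2, 82, -135]), (410, [6, 87, -135])]
46 [(380, [-23, -48, -110]), (383, [-12, -45, -110]), (386, [3, -50, -109]), (389, [9, -40, -110]), (392, [-9, 7, -117]), (395, [-22, 45, -123]), (398, [-38, 87, -130]), (401, [-33, 96, -131]), (404, [-22, 97, -131]), (407, [-9, 94, -130]), (410, [1, 96, -130])]
48 [(380, [-32, -31, -106]), (383, [-30, -15,
[... 3185 characters left out ...]
31]), (398, [-6, 61, -33]), (401, [5, 62, -33]), (404, [48, 16, -21])]
76 [(380, [-15, -37, -6]), (383, [-8, -28, -7]), (386, [-1, -20, -9]), (389, [8, -15, -9]), (392, [17, -8, -10]), (395, [23, 0, -12]), (398, [35, 2, -12]), (401, [41, 11, -13]), (404, [49, 18, -14])]
78 [(380, [-17, -31, 0]), (383, [-10, -24, -1]), (386, [0, -19, -2]), (389, [10, -16, -2]), (392, [17, -7, -3]), (395, [24, 2, -5]), (398, [32, 8, -6]), (401, [42, 11, -6]), (404, [48, 20, -8])]
80 [(380, [-16, -32, 8]), (383, [-10, -21, 6]), (386, [3, -22, 7]), (389, [10, -14, 5]), (392, [14, -1, 3]), (395, [25, 1, 3]), (398, [35, 5, 2]), (401, [40, 16, 0]), (404, [54, 14, 1])]
82 [(401, [40, 17, 7]), (404, [54, 16, 8])]
5.7
```

The two cameras agree: the finger tips end about 31 mm short of the reported TCP (w1 wrist view row 228, side view row 75). So the fingers passed over the rim without touching it. I'll back out, go 31 mm lower and push again.

{"method": "apply_moves", "body": {
  "commands": [
    {"grip":1,"slide":[0.0,0,-0.012],"roll":0},
    {"grip":1,"slide":[0.03,0,-0.012],"roll":0},
    {"grip":1,"slide":[0.066,0,-0.012],"roll":0},
    {"grip":1,"slide":[0.066,0,0.015],"roll":0},
    {"grip":1,"slide":[0.066,0,0.033],"roll":0}
  ]
}}

```text
time_s: 6.32
tcp_pos: [0.4647, 0.2738, 0.0591]
eef_rot: [179.9, 0.0, 166.5]
contact_force: [-0.3, -0.4, -0.6]
gripper_width: 0.0002
```

```bash
python3 - <<'E'
from h import *
rel(.533,.255,.06,166.3)
o=np.array([.607,.237,0]); a=np.deg2rad(-13.7); R=np.array([[np.cos(a),-np.sin(a),0],[np.sin(a),np.cos(a),0],[0,0,1]])
print((get_state()["tcp_pos"]-o)@R)
p,d=capture("wrist"); W=cloud("wrist",d); P=(W-o)@R
cv2.imwrite("pics/w3.png",p[:,:,::-1])
p,d=capture("side"); cv2.imwrite("pics/d_side.png",cv2.resize(p[150:350,150:400],None,fx=3,fy=3)[:,:,::-1])
E
```

```text
t 6.33 tcp [0.4647 0.2738 0.0591] rot [1.7993e+02 4.0000e-02 1.6646e+02] F [-0.3 -0.4 -0.6]
slide [-0.0708 -0.0023 -0.0009] roll 0.2
[-0.14697216  0.00207825  0.05908291]
```

View pics/w3.png

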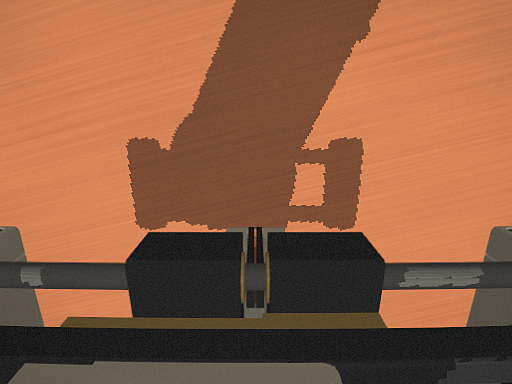

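View pics/d_side.png

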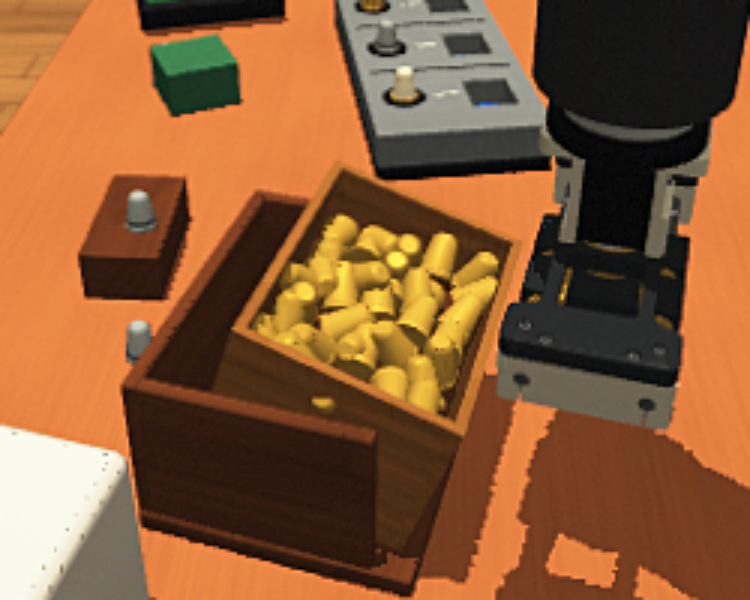

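{"method": "apply_moves", "body": {
  "commands": [
    {"grip":1,"slide":[-0.015,-0.002,0],"roll":0},
    {"grip":1,"slide":[-0.03,-0.002,0],"roll":0},
    {"grip":1,"slide":[-0.04,-0.002,0],"roll":0},
    {"grip":1,"slide":[-0.048,-0.002,0],"roll":0},
    {"grip":1,"slide":[-0.055,-0.002,0],"roll":0}
  ]
}}

```text
time_s: 7.05
tcp_pos: [0.5183, 0.2582, 0.0586]
eef_rot: [-180.0, -0.0, 166.4]
contact_force: [-1.7, 1.0, 0.6]
gripper_width: 0.0004
```

{"method": "apply_moves", "body": {
  "commands": [
    {"grip":1,"slide":[-0.005,0,0],"roll":0},
    {"grip":1,"slide":[-0.01,0,0],"roll":0},
    {"grip":1,"slide":[-0.014,0,0],"roll":0},
    {"grip":1,"slide":[-0.016,0,0],"roll":0}
  ]
}}

```text
time_s: 7.55
tcp_pos: [0.5337, 0.2546, 0.0585]
eef_rot: [-180.0, 0.0, 166.4]
contact_force: [-1.5, 0.9, 0.0]
gripper_width: 0.0003
```

```bash
python3 - <<'E'
from h import *
o=np.array([.607,.237,0]); a=np.deg2rad(-13.7); R=np.array([[np.cos(a),-np.sin(a),0],[np.sin(a),np.cos(a),0],[0,0,1]])
print((get_state()["tcp_pos"]-o)@R,get_state()["contact_force"])
p,d=capture("side"); cv2.imwrite("pics/e_side.png",cv2.resize(p[150:350,150:400],None,fx=3,fy=3)[:,:,::-1])
E
```

```text
[-0.07542525 -0.00027208  0.05851369] [-1.51264751  0.89563953  0.03266787]
```

View pics/e_side.png

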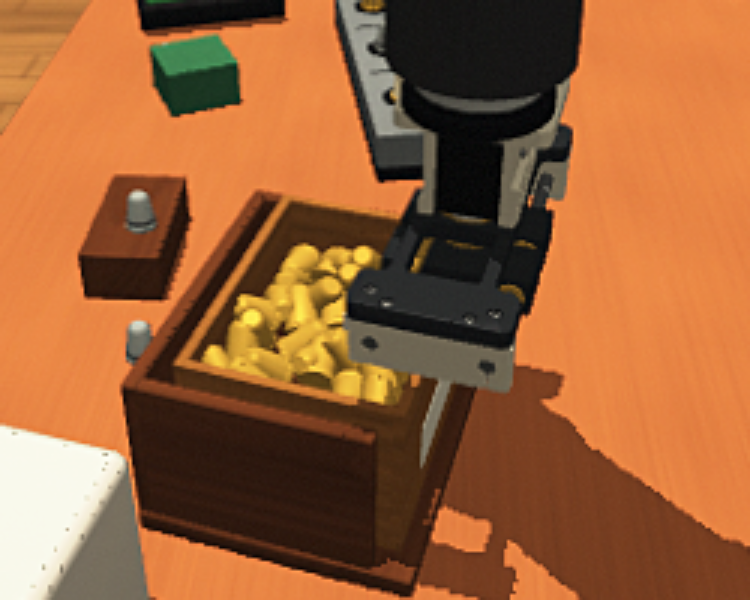

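Nearly shut in the picture, and the force is still only about 2 N. I'll push on until the stop shows.

{"method": "apply_moves", "body": {
  "commands": [
    {"grip":1,"slide":[-0.002,0,0],"roll":0},
    {"grip":1,"slide":[-0.004,0,0],"roll":0},
    {"grip":1,"slide":[-0.004,0,0],"roll":0}
  ]
}}

```text
time_s: 7.98
tcp_pos: [0.5344, 0.2543, 0.0585]
eef_rot: [-180.0, -0.2, 166.4]
contact_force: [-17.2, 6.9, 9.8]
gripper_width: 0.0001
```

{"method": "apply_moves", "body": {
  "commands": [
    {"grip":1,"slide":[0.02,0,0],"roll":0},
    {"grip":1,"slide":[0.055,0,0],"roll":0},
    {"grip":1,"slide":[0.065,0,-0.05],"roll":0},
    {"grip":1,"slide":[0.065,0,-0.1],"roll":0},
    {"grip":1,"slide":[0.065,0,-0.12],"roll":0}
  ]
}}

```text
time_s: 8.6
tcp_pos: [0.4748, 0.27, 0.182]
eef_rot: [179.8, 0.2, 166.4]
contact_force: [-0.2, 0.9, -1.2]
gripper_width: 0.0005
```

```bash
python3 - <<'E'
from h import *
o=np.array([.607,.237,0]); a=np.deg2rad(-13.7); R=np.array([[np.cos(a),-np.sin(a),0],[np.sin(a),np.cos(a),0],[0,0,1]])
p,d=capture("side"); cv2.imwrite("pics/f_side.png",cv2.resize(p[150:350,150:400],None,fx=3,fy=3)[:,:,::-1])
P=(cloud("side",d)-o)@R
for ys in (-.06,-.03,0,.03,.06):
        k=(abs(P[...,1]-ys)<.006)&(P[...,2]>.105)&(P[...,2]<.13)&(P[...,0]>-.2)&(P[...,0]<-.03)
        q=P[k]; q=q[np.argsort(q[:,0])]; print(ys,q[:6,[0,2]].round(3).tolist())
rel(.5,-.3,.24,-168.9)
E
```

```text
-0.06 [[-0.063, 0.115], [-0.063, 0.111], [-0.063, 0.112], [-0.063, 0.108], [-0.063, 0.105], [-0.063, 0.113]]
-0.03 [[-0.063, 0.114], [-0.063, 0.109], [-0.063, 0.119], [-0.063, 0.106], [-0.063, 0.116], [-0.063, 0.111]]
0 [[-0.063, 0.114], [-0.063, 0.116], [-0.063, 0.107], [-0.063, 0.117], [-0.063, 0.114], [-0.063, 0.108]]
0.03 [[-0.064, 0.116], [-0.064, 0.107], [-0.064, 0.109], [-0.064, 0.108], [-0.064, 0.111], [-0.064, 0.118]]
0.06 [[-0.064, 0.113], [-0.064, 0.108], [-0.064, 0.11], [-0.064, 0.115], [-0.064, 0.116], [-0.064, 0.113]]
t 8.65 tcp [0.4754 0.2703 0.1836] rot [179.68   0.26 166.45] F [0.7 1.  1.8]
slide [-0.1578 -0.5484 -0.0588] roll -24.7
```

View pics/f_side.png

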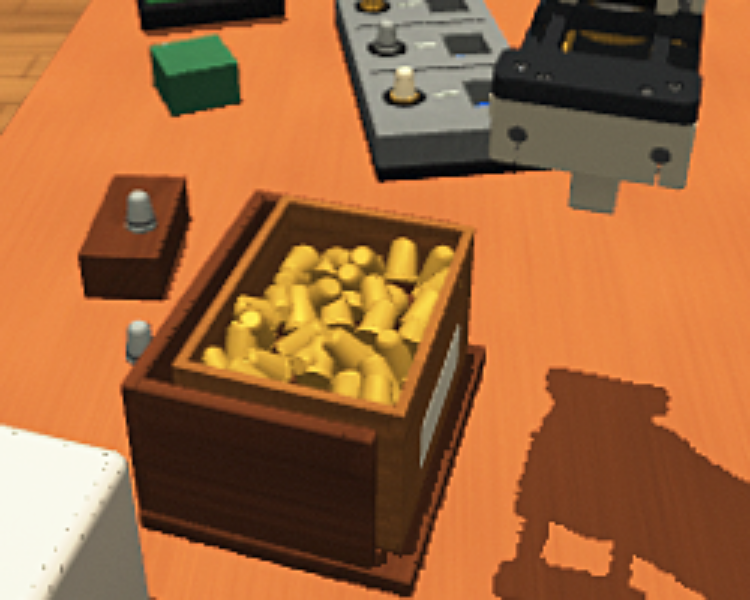

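```bash
python3 - <<'E'
from h import *
rel(.5378,-.3453,.15,-168.9)
E
```

```text
t 8.65 tcp [0.4754 0.2703 0.1836] rot [179.68   0.26 166.45] F [0.7 1.  1.8]
slide [-0.2047 -0.5841  0.0313] roll -24.7
```

{"method": "apply_moves", "body": {
  "commands": [
    {"grip":1,"slide":[-0.015,-0.05,0],"roll":0},
    {"grip":1,"slide":[-0.03,-0.1,0],"roll":-5},
    {"grip":1,"slide":[-0.048,-0.155,0],"roll":-10},
    {"grip":1,"slide":[-0.064,-0.21,0],"roll":-15},
    {"grip":1,"slide":[-0.08,-0.265,0],"roll":-20}
  ]
}}

```text
time_s: 9.28
tcp_pos: [0.4891, -0.0091, 0.1785]
eef_rot: [-180.0, 0.0, -173.4]
contact_force: [1.0, 0.1, -0.5]
gripper_width: 0.0002
```

```bash
python3 - <<'E'
from h import *
rel(.5378,-.3453,.18,-168.9)
E
```

```text
t 9.28 tcp [ 0.4891 -0.0091  0.1785] rot [-1.7999e+02  4.0000e-02 -1.7342e+02] F [ 1.   0.1 -0.5]
slide [-0.0099 -0.3396 -0.0014] roll -4.5
```

{"method": "apply_moves", "body": {
  "commands": [
    {"grip":1,"slide":[-0.002,-0.06,0],"roll":-4.5},
    {"grip":1,"slide":[-0.004,-0.12,0],"roll":-4.5},
    {"grip":1,"slide":[-0.006,-0.18,0],"roll":-4.5},
    {"grip":1,"slide":[-0.008,-0.24,0],"roll":-4.5},
    {"grip":1,"slide":[-0.009,-0.3,0],"roll":-4.5}
  ]
}}

```text
time_s: 9.9
tcp_pos: [0.5318, -0.3063, 0.1783]
eef_rot: [-180.0, 0.0, -169.1]
contact_force: [1.4, 0.7, 1.0]
gripper_width: 0.0006
```

```bash
python3 - <<'E'
from h import *
rel(.5378,-.3453,.11,-168.9)
E
```

```text
t 9.9 tcp [ 0.5318 -0.3063  0.1783] rot [-1.7998e+02  1.0000e-02 -1.6910e+02] F [1.4 0.7 1. ]
slide [ 0.0015 -0.0394  0.0683] roll -0.2
```

{"method": "apply_moves", "body": {
  "commands": [
    {"grip":1,"slide":[0.0015,-0.0394,0.02],"roll":-0.2},
    {"grip":1,"slide":[0.0015,-0.0394,0.068],"roll":-0.2},
    {"grip":1,"slide":[0.0015,-0.0394,0.098],"roll":-0.2},
    {"grip":1,"slide":[0.0015,-0.0394,0.098],"roll":-0.2},
    {"grip":1,"slide":[0.0015,-0.0394,0.098],"roll":-0.2}
  ]
}}

```text
time_s: 10.52
tcp_pos: [0.5387, -0.3437, 0.0819]
eef_rot: [-179.9, 0.1, -168.9]
contact_force: [0.3, 0.1, 0.1]
gripper_width: 0.0001
```

```bash
python3 - <<'E'
from h import *
rel(.5378,-.3453,.08,-168.9)
c=get_calibration("wrist"); p,d=capture("wrist"); np.savez("w4.npz",p=p,d=d,**c)
cv2.imwrite("pics/w4.png",cv2.resize(p[60:340,100:420],None,fx=2.4,fy=2.1,interpolation=cv2.INTER_CUBIC)[:,:,::-1])
for n,b in (("side",(110,230,220,380)),("top",(165,260,290,420))):
    p,d=capture(n); a=p[b[0]:b[1],b[2]:b[3]]; cv2.imwrite(f"pics/g_{n}.png",cv2.resize(a,None,fx=4.8,fy=4.8,interpolation=cv2.INTER_CUBIC)[:,:,::-1]); np.savez(n+"g.npz",p=p,d=d)
E
```

```text
t 10.53 tcp [ 0.5387 -0.3437  0.0819] rot [-1.7993e+02  6.0000e-02 -1.6886e+02] F [0.3 0.1 0.1]
slide [ 0.0013 -0.0014  0.0019] roll 0.0
```

View pics/w4.png

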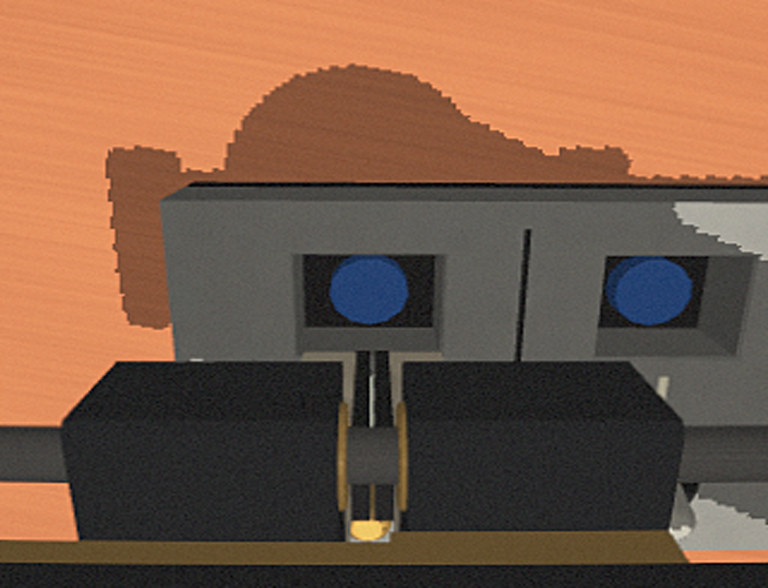

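View pics/g_side.png

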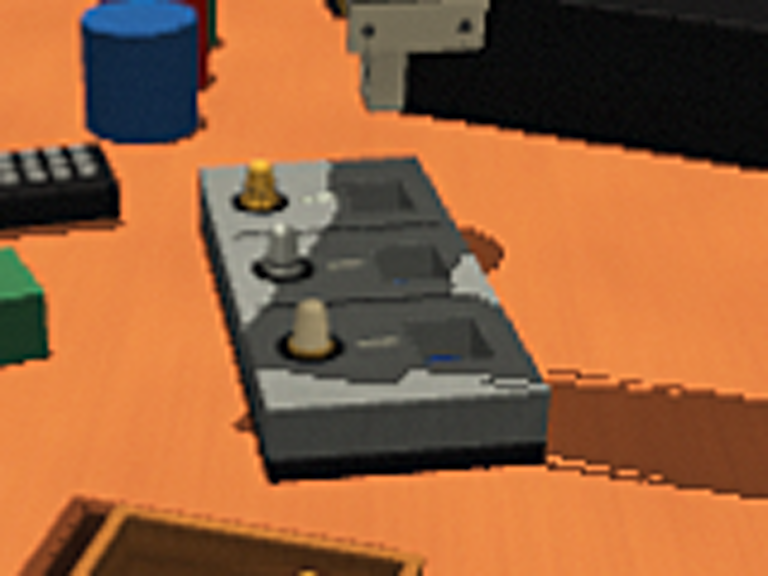

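```bash
python3 - <<'E'
from h import *
z=np.load("w4.npz"); p,d=z["p"],z["d"]; c={k:z[k] for k in("mtx","distortion","R","t")}
W=cloud("wrist",d); 
hsv=cv2.cvtColor(p,cv2.COLOR_RGB2HSV)
m=(hsv[...,0]>100)&(hsv[...,0]<125)&(hsv[...,1]>150)&(hsv[...,2]>60)
n,l,s,cc=cv2.connectedComponentsWithStats(m.astype(np.uint8))
R=Ro.from_euler("xyz",[180,0,-168.9],degrees=True).as_matrix(); t=get_state()["tcp_pos"]
for i in range(1,n):
    if s[i,4]>200:
        q=W[(l==i)&(abs(W[...,2]-.027)<.004)]; mid=(np.percentile(q,2,0)+np.percentile(q,98,0))/2; print(cc[i].round(1),s[i,4],mid.round(4),((mid-t)@R).round(4))
P=(W-t)@R
# finger extents
k=(P[...,2]>-.07)&(P[...,2]<-.02)&(abs(P[...,0])<.03)&(abs(P[...,1])<.05)
q=P[k]; print(np.percentile(q,[1,50,99],axis=0).round(4), q[:,2].max())
# well mouth edges: at row profile
v=165
for u in range(215,295,2): print(u,(P[190,u]).round(3).tolist(),end=" ")
E
```

```text
[253.2 197.2] 839 [ 0.5394 -0.3461  0.0271] [ 0.0001 -0.0025  0.0553]
[370.1 197.6] 889 [ 0.5206 -0.2486  0.0268] [-0.0002  0.0968  0.0556]
[487.4 198.5] 696 [ 0.5016 -0.1489  0.027 ] [-0.0008  0.1983  0.0554]
[[ 0.0053 -0.0158 -0.0656]
 [ 0.0095 -0.0017 -0.0437]
 [ 0.0114  0.0137 -0.0263]] -0.02484560385488514
215 [0.012, -0.032, 0.037] 217 [0.012, -0.03, 0.037] 219 [0.012, -0.029, 0.037] 221 [0.012, -0.027, 0.038] 223 [0.009, -0.027, 0.047] 225 [0.005, -0.027, 0.062] 227 [0.003, -0.025, 0.067] 229 [0.003, -0.024, 0.068] 231 [0.003, -0.022, 0.068] 233 [0.003, -0.02, 0.068] 235 [0.003, -0.018, 0.067] 237 [0.003, -0.017, 0.069] 239 [0.007, -0.014, 0.056] 241 [0.007, -0.013, 0.056] 243 [0.007, -0.011, 0.055] 245 [0.007, -0.009, 0.054] 247 [0.007, -0.008, 0.054] 249 [0.007, -0.006, 0.055] 251 [0.007, -0.004, 0.054] 253 [0.007, -0.003, 0.053] 255 [0.007, -0.001, 0.055] 257 [0.007, 0.001, 0.055] 259 [0.007, 0.002, 0.054] 261 [0.007, 0.004, 0.055] 263 [0.007, 0.006, 0.054] 265 [0.007, 0.007, 0.055] 267 [0.006, 0.009, 0.057] 269 [0.004, 0.011, 0.065] 271 [0.004, 0.013, 0.066] 273 [0.003, 0.015, 0.069] 275 [0.003, 0.017, 0.068] 277 [0.003, 0.018, 0.068] 279 [0.003, 0.02, 0.068] 281 [0.005, 0.021, 0.062] 283 [0.01, 0.021, 0.044] 285 [0.013, 0.022, 0.036] 287 [0.013, 0.024, 0.036] 289 [0.013, 0.025, 0.036] 291 [0.013, 0.027, 0.036] 293 [0.013, 0.028, 0.036]
```

View pics/g_top.png

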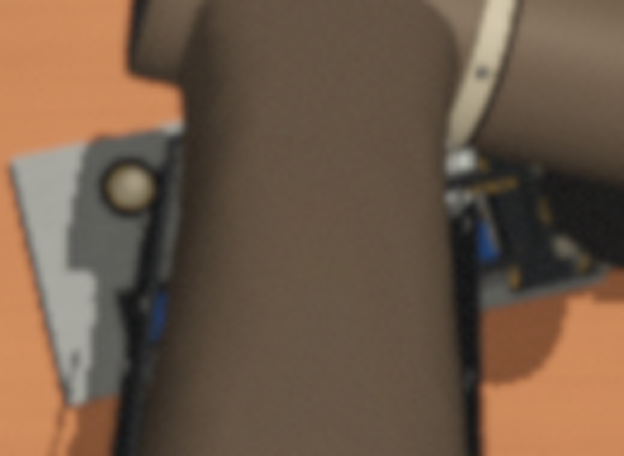

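{"method": "apply_moves", "body": {
  "commands": [
    {"grip":1,"slide":[0,-0.0015,0.02],"roll":0},
    {"grip":1,"slide":[0,-0.0015,0.04],"roll":0},
    {"grip":1,"slide":[0,-0.0015,0.055],"roll":0},
    {"grip":1,"slide":[0,-0.0015,0.062],"roll":0},
    {"grip":1,"slide":[0,-0.0015,0.066],"roll":0}
  ]
}}

```text
time_s: 11.3
tcp_pos: [0.5385, -0.3451, 0.0147]
eef_rot: [-180.0, 0.0, -168.9]
contact_force: [-0.3, 0.1, -0.0]
gripper_width: 0.0003
```

```bash
python3 - <<'E'
from h import *
rel(.5378,-.3453,.08,-168.9)
c=get_calibration("wrist"); p,d=capture("wrist")
cv2.imwrite("pics/w5.png",cv2.resize(p[100:340,130:390],None,fx=3,fy=2.4,interpolation=cv2.INTER_CUBIC)[:,:,::-1])
p,d=capture("side"); a=p[110:230,220:380]; cv2.imwrite("pics/h_side.png",cv2.resize(a,None,fx=4.8,fy=4.8,interpolation=cv2.INTER_CUBIC)[:,:,::-1])
E
```

```text
t 11.3 tcp [ 0.5385 -0.3451  0.0147] rot [-1.7998e+02  2.0000e-02 -1.6889e+02] F [-0.3  0.1 -0. ]
slide [ 0.0008 -0.0001 -0.0653] roll 0.0
```

View pics/w5.png

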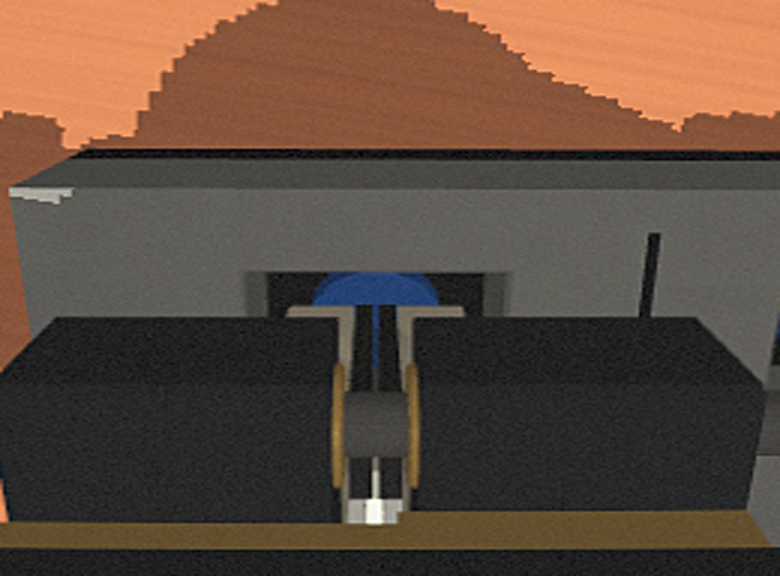

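View pics/h_side.png

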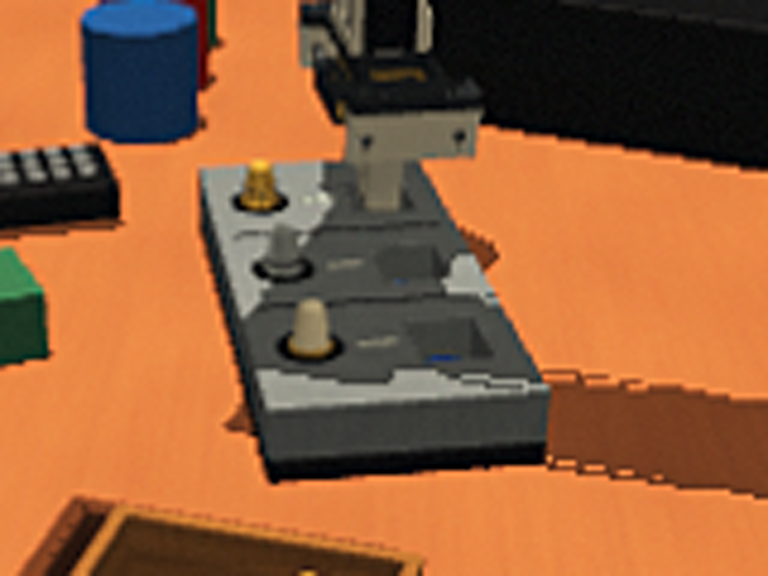

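{"method": "apply_moves", "body": {
  "commands": [
    {"grip":1,"slide":[0,0,0.006],"roll":0},
    {"grip":1,"slide":[0,0,0.012],"roll":0},
    {"grip":1,"slide":[0,0,0.015],"roll":0},
    {"grip":1,"slide":[0,0,0.015],"roll":0}
  ]
}}

```text
time_s: 11.9
tcp_pos: [0.5384, -0.345, -0.0004]
eef_rot: [-180.0, 0.0, -168.9]
contact_force: [0.4, 1.3, 2.8]
gripper_width: 0.0004
```

{"method": "apply_moves", "body": {
  "commands": [
    {"grip":1,"slide":[0,0,0.003],"roll":0},
    {"grip":1,"slide":[0,0,0.003],"roll":0}
  ]
}}

```text
time_s: 12.15
tcp_pos: [0.5384, -0.3451, -0.0027]
eef_rot: [-180.0, 0.0, -168.9]
contact_force: [-1.9, 2.8, 7.2]
gripper_width: 0.0002
```

{"method": "apply_moves", "body": {
  "commands": [
    {"grip":1,"slide":[0,0,0.002],"roll":0},
    {"grip":1,"slide":[0,0,0.002],"roll":0}
  ]
}}

```text
time_s: 12.4
tcp_pos: [0.5385, -0.3451, -0.003]
eef_rot: [-179.9, 0.0, -168.9]
contact_force: [-6.8, 5.8, 20.6]
gripper_width: 0.0004
```

{"method": "apply_moves", "body": {
  "commands": [
    {"grip":1,"slide":[0,0,-0.001],"roll":0},
    {"grip":1,"slide":[0,0,-0.001],"roll":0},
    {"grip":1,"slide":[0,0,-0.001],"roll":0},
    {"grip":1,"slide":[0,0,-0.001],"roll":0},
    {"grip":1,"slide":[0,0,-0.001],"roll":0}
  ]
}}

```text
time_s: 13.02
tcp_pos: [0.5384, -0.3451, -0.0029]
eef_rot: [-180.0, 0.0, -168.9]
contact_force: [-3.9, 3.3, 14.2]
gripper_width: 0.0002
```

{"method": "apply_moves", "body": {
  "commands": [
    {"grip":1,"slide":[0,0,0],"roll":0},
    {"grip":1,"slide":[0,0,0],"roll":0},
    {"grip":1,"slide":[0,0,0],"roll":0},
    {"grip":1,"slide":[0,0,0],"roll":0},
    {"grip":1,"slide":[0,0,0],"roll":0}
  ]
}}

```text
time_s: 13.65
tcp_pos: [0.5384, -0.3451, -0.0028]
eef_rot: [-180.0, 0.0, -168.9]
contact_force: [-3.3, 4.0, 14.4]
gripper_width: 0.0008
```

{"method": "apply_moves", "body": {
  "commands": [
    {"grip":1,"slide":[0,0,0],"roll":0},
    {"grip":1,"slide":[0,0,0],"roll":0},
    {"grip":1,"slide":[0,0,0],"roll":0},
    {"grip":1,"slide":[0,0,0],"roll":0},
    {"grip":1,"slide":[0,0,0],"roll":0}
  ]
}}

```text
time_s: 14.28
tcp_pos: [0.5384, -0.3451, -0.0029]
eef_rot: [-180.0, 0.0, -168.9]
contact_force: [-3.4, 3.3, 13.8]
gripper_width: 0.0005
```

```bash
python3 - <<'E'
from h import *
rel(.5378,-.3453,.08,-168.9)
c=get_calibration("wrist"); p,d=capture("wrist"); W=cloud("wrist",d)
cv2.imwrite("pics/w6.png",cv2.resize(p[100:340,130:390],None,fx=3,fy=2.4,interpolation=cv2.INTER_CUBIC)[:,:,::-1])
hsv=cv2.cvtColor(p,cv2.COLOR_RGB2HSV)
m=(hsv[...,0]>100)&(hsv[...,0]<125)&(hsv[...,1]>150)&(hsv[...,2]>50)
n,l,s,cc=cv2.connectedComponentsWithStats(m.astype(np.uint8))
for i in range(1,n):
    if s[i,4]>20: print(cc[i].round(1),s[i,4],np.median(W[l==i],0).round(4))
E
```

```text
t 14.28 tcp [ 0.5384 -0.3451 -0.0029] rot [-1.7996e+02  4.0000e-02 -1.6888e+02] F [-3.4  3.3 13.8]
slide [ 0.0006 -0.0001 -0.0829] roll 0.0
[427.  244.1] 1501 [ 0.5192 -0.2492  0.0273]
```

View pics/w6.png

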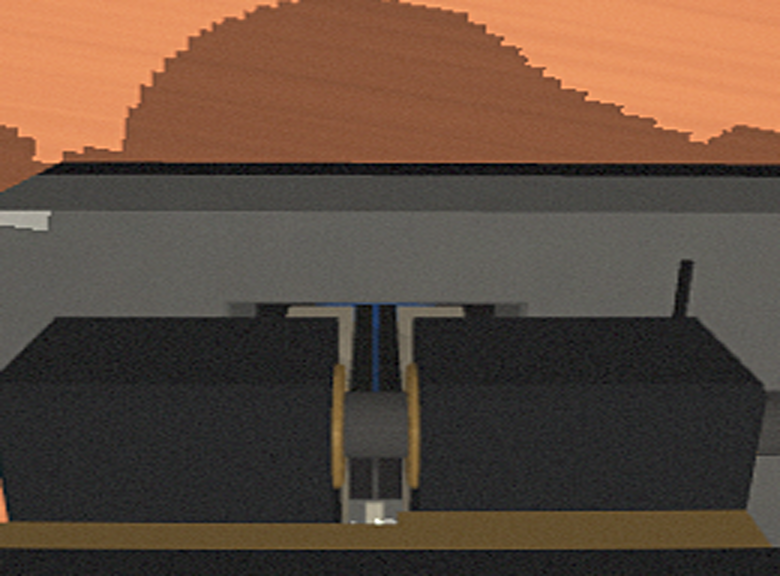

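{"method": "apply_moves", "body": {
  "commands": [
    {"grip":1,"slide":[0,0,0],"roll":0},
    {"grip":1,"slide":[0,0,0],"roll":0},
    {"grip":1,"slide":[0,0,0],"roll":0},
    {"grip":1,"slide":[0,0,0],"roll":0},
    {"grip":1,"slide":[0,0,0],"roll":0}
  ]
}}

```text
time_s: 14.95
tcp_pos: [0.5385, -0.3451, -0.0028]
eef_rot: [-180.0, 0.0, -168.9]
contact_force: [-4.4, 3.1, 15.1]
gripper_width: 0.0
```

```bash
python3 - <<'E'
from h import *
p,d=capture("wrist"); W=cloud("wrist",d)
hsv=cv2.cvtColor(p,cv2.COLOR_RGB2HSV)
m=(hsv[...,0]>95)&(hsv[...,0]<130)&(hsv[...,1]>100)
m[:,:235]=0;m[:,275:]=0;m[:215]=0;m[260:]=0
for v,u in np.argwhere(m): print(v,u,W[v,u].round(4).tolist())
E
```

```text
226 236 [0.534, -0.3583, 0.0165]
226 237 [0.5322, -0.3578, 0.0204]
226 239 [0.5218, -0.3573, 0.0435]
226 240 [0.5211, -0.3568, 0.0449]
226 241 [0.5213, -0.3563, 0.0444]
226 242 [0.5212, -0.3559, 0.0443]
226 243 [0.521, -0.3554, 0.0445]
226 244 [0.5206, -0.3549, 0.0452]
226 245 [0.5207, -0.3544, 0.0449]
226 246 [0.5202, -0.354, 0.0459]
226 247 [0.5204, -0.3535, 0.0451]
226 248 [0.5206, -0.3529, 0.0444]
226 250 [0.5204, -0.352, 0.0444]
226 251 [0.5205, -0.3515, 0.0438]
226 252 [0.5205, -0.351, 0.0438]
226 253 [0.5201, -0.3505, 0.0444]
226 254 [0.5202, -0.35, 0.0439]
226 255 [0.52, -0.3495, 0.0442]
226 256 [0.5197, -0.3491, 0.0448]
226 257 [0.5195, -0.3486, 0.0449]
226 258 [0.5193, -0.3482, 0.0451]
226 259 [0.5198, -0.3475, 0.0437]
226 260 [0.5194, -0.3471, 0.0445]
226 261 [0.5189, -0.3468, 0.0454]
226 262 [0.5191, -0.3462, 0.0448]
226 263 [0.5193, -0.3457, 0.0442]
226 264 [0.5192, -0.3451, 0.044]
226 265 [0.5189, -0.3447, 0.0444]
226 266 [0.519, -0.3442, 0.0442]
226 267 [0.5191, -0.3437, 0.0437]
226 268 [0.5183, -0.3434, 0.0452]
227 247 [0.5313, -0.352, 0.0212]
227 248 [0.5303, -0.3516
[... 2239 characters left out ...]
55 [0.5447, -0.3447, 0.023]
251 256 [0.5295, -0.3472, 0.0518]
252 254 [0.5462, -0.345, 0.0216]
252 255 [0.5455, -0.3445, 0.0227]
252 256 [0.5293, -0.3472, 0.053]
253 254 [0.5465, -0.3449, 0.0223]
253 255 [0.5466, -0.3443, 0.0219]
254 254 [0.547, -0.3448, 0.0226]
254 255 [0.5466, -0.3443, 0.0231]
254 256 [0.5292, -0.3472, 0.0551]
255 254 [0.548, -0.3446, 0.0219]
255 255 [0.5478, -0.3441, 0.0221]
256 254 [0.5489, -0.3445, 0.0215]
256 255 [0.5485, -0.3439, 0.022]
257 240 [0.503, -0.3571, 0.1072]
257 254 [0.5495, -0.3443, 0.0216]
257 255 [0.5491, -0.3438, 0.0221]
258 254 [0.5498, -0.3443, 0.0222]
258 255 [0.5494, -0.3437, 0.0227]
259 254 [0.5508, -0.3441, 0.0216]
259 255 [0.5505, -0.3435, 0.022]
```

{"method": "apply_moves", "body": {
  "commands": [
    {"grip":1,"slide":[0,0,0],"roll":0},
    {"grip":1,"slide":[0,0,0],"roll":0},
    {"grip":1,"slide":[0,0,0],"roll":0},
    {"grip":1,"slide":[0,0,0],"roll":0},
    {"grip":1,"slide":[0,0,0],"roll":0}
  ]
}}

```text
time_s: 15.62
tcp_pos: [0.5385, -0.3451, -0.0028]
eef_rot: [-180.0, 0.0, -168.9]
contact_force: [-2.6, 4.8, 13.6]
gripper_width: 0.0006
```

The key top now reads z = 0.0222, against 0.027 when up, so it is about 5 mm down. It has been held for over 3 s, so I can let it go.

{"method": "apply_moves", "body": {
  "commands": [
    {"grip":1,"slide":[0,0,-0.005],"roll":0},
    {"grip":1,"slide":[0,0,-0.015],"roll":0},
    {"grip":1,"slide":[0,0,-0.03],"roll":0},
    {"grip":1,"slide":[0,0,-0.06],"roll":0},
    {"grip":1,"slide":[0,0,-0.11],"roll":0}
  ]
}}

```text
time_s: 16.25
tcp_pos: [0.537, -0.3445, 0.1056]
eef_rot: [179.9, -0.2, -168.9]
contact_force: [0.5, -0.1, 0.4]
gripper_width: 0.0004
```

{"method": "apply_moves", "body": {
  "commands": [
    {"grip":1,"slide":[0.0,0,-0.05],"roll":0},
    {"grip":1,"slide":[0.04,0,-0.08],"roll":0},
    {"grip":1,"slide":[0.07,0,-0.08],"roll":0},
    {"grip":1,"slide":[0.07,0,-0.08],"roll":0},
    {"grip":1,"slide":[0.07,0,-0.08],"roll":0}
  ]
}}

```text
time_s: 16.88
tcp_pos: [0.4698, -0.3585, 0.1861]
eef_rot: [-180.0, 0.0, -168.9]
contact_force: [1.2, -0.2, -0.1]
gripper_width: 0.0002
```

```bash
python3 - <<'E'
from h import *
s=get_state();print(s["time_s"],s["tcp_pos"],s["contact_force"])
p,d=capture("wrist"); W=cloud("wrist",d)
hsv=cv2.cvtColor(p,cv2.COLOR_RGB2HSV)
m=(hsv[...,0]>100)&(hsv[...,0]<125)&(hsv[...,1]>150)&(hsv[...,2]>50)
n,l,st,cc=cv2.connectedComponentsWithStats(m.astype(np.uint8))
for i in range(1,n):
    if st[i,4]>60: print(cc[i].round(1),st[i,4],np.median(W[l==i],0).round(4))
o=np.array([.607,.237,0]); a=np.deg2rad(-13.7); R=np.array([[np.cos(a),-np.sin(a),0],[np.sin(a),np.cos(a),0],[0,0,1]])
p,d=capture("side"); cv2.imwrite("pics/z_side.png",cv2.resize(p,None,fx=1.5,fy=1.5)[:,:,::-1])
P=(cloud("side",d)-o)@R
k=(abs(P[...,1])<.06)&(P[...,2]>.1)&(P[...,2]<.125)&(P[...,0]>-.2)&(P[...,0]<-.03); print("rim x",np.percentile(P[k][:,0],2))
S0=np.load("side0.npz")["p"].astype(int); df=np.abs(S0-p).max(2)
for nm,X in dict(brass=(.612,-.326,.06),silverA=(.595,-.228,.06),china=(.575,-.13,.06),sb=(.76,.07,.055),sc=(.745,.17,.015),block=(.766,.06,.04),box=(.775,-.2,.04)).items():
    u,v=proj("side",X)[0].astype(int); print(nm,(u,v),np.percentile(df[v-8:v+9,u-8:u+9],[50,90]))
E
```

```text
16.875 [ 0.46976053 -0.35853715  0.18611078] [ 1.15808373 -0.15316563 -0.09313441]
[254.7 222.9] 230 [ 0.5344 -0.3466  0.027 ]
[334.1 224.2] 309 [ 0.5184 -0.2497  0.0269]
[413.5 226.3] 352 [ 0.5014 -0.1505  0.0271]
rim x -0.06391698624724954
brass (np.int64(274), np.int64(147)) [2. 4.]
silverA (np.int64(278), np.int64(161)) [2. 4.]
china (np.int64(284), np.int64(177)) [2. 4.]
sb (np.int64(198), np.int64(219)) [2. 4.]
sc (np.int64(196), np.int64(263)) [2. 4.]
block (np.int64(197), np.int64(222)) [2. 4.]
box (np.int64(214), np.int64(170)) [2. 4.]
```

View pics/z_side.png

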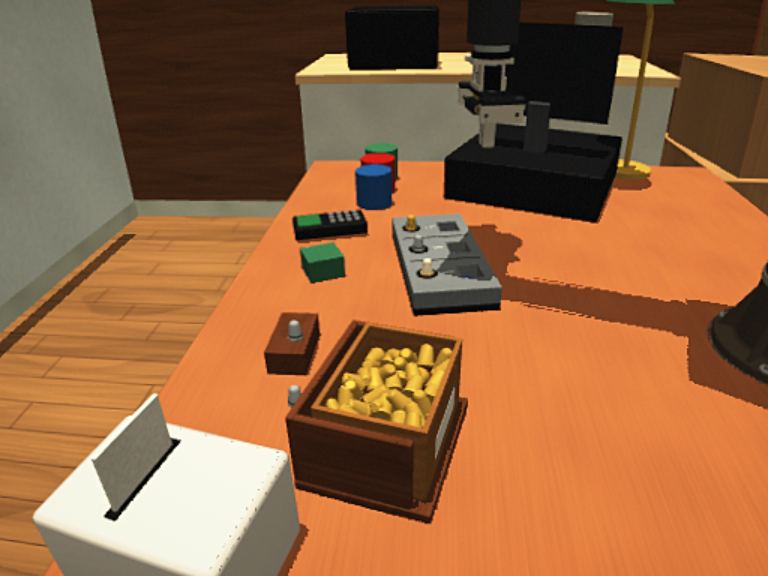

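The picture shows the bin shut at (390,420), every thimble, the block and the box unmoved, and the gripper clear of everything. The keys all read z = 0.027, so all three are up.

```bash
python3 -c "
from plant import *
print(close_job())"
```

```text
the job is handed in; nothing more can be done
None
```

The bin is fully shut, and the brass tally key was held all the way down for over 3 s before I released it. I handed the job in at about 17 s of the 58 s allowed; the hand-in reports no verdict.

- **Bin:** I pushed it with the shut fingertips until it met its stop at about 18 N. Its front panel now stands upright at x ≈ -64 mm in the stand frame, where home is -65 mm.
- **Key:** the brass thimble stands at the console's -y end, so I pressed the key in well2. While it was held, the key top read z = 22.2 mm, against 27.0 mm when up, so it was about 5 mm down.
- **After release:** all three keys read 27 mm, so all are up. Around every thimble, the block and the gift box, the side view shows only image noise compared with the start. The gripper is clear of everything.

**One disagreement:** the reported tool point lies about 25–31 mm beyond where the fingertips really end, as the side and wrist cameras both showed. Because of this, my first push passed over the bin's rim and into the bin's mouth without touching anything. I backed out and allowed for the offset in every later move.

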